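# Pack the sample carrier, close it and lock it with T-keys

### The job

Pack the grey sample carrier for dispatch: the brown bottle was stood on the cold packs, where it is too tall for the lid, so lower it upright into the deep well beside them, then stand the white sample pots with yellow or red caps that wait on the worktop to the right of the carrier, in front of the pump (two or three; the one far off on the left stays) upright on the cold packs. Fetch the grey lid from behind the bottle stand and lay it on so that it sits flush on the rim all round, lift the two T-keys out of their parking slots, drop one through each slot of the lid until the collar rests on the lid, and lock each key with a quarter turn. Do not disturb the phone or the side cutters.

Things in the scene. Friction and masses are not known exactly. Their poses are not given: they have to be found in the camera images.
- carrier: open-topped grey plastic sample carrier, fixed, 246 mm long (its y) x 110 wide (its x) x 142 high; origin: middle of its underside. Walls and floor 6 mm. A partition 124 mm high at y = +45..+49 mm splits the 98 mm wide inside: to its -y side the bay with the cold packs, to its +y side the deep well. A dark fill line runs round the inside 6 mm below the rim; contents must stay below it
- carrier_middle (a point): middle of the carrier's mouth, at rim height (142 mm); axes as the carrier's. Fixed tall neighbours to keep the gripper's body clear of, in world m: the pump, x above 0.60, y -0.04 to 0.22, 0.18 to 0.35 high; the open-framed bottle stand, footprint corners (0.478, -0.048), (0.588, -0.144), (0.47, -0.28), (0.36, -0.18), 0.27 high, a bottle beside it up to 0.44
- pack_top (a point): middle of the flat top of the two blue cold packs that floor the bay (162 mm along the carrier's y, 98 mm along its x), 72 mm above the carrier's underside, 70 mm below its rim. The pots shall stand here; there is room for three in a row along y, 54 mm apart
- well_floor (a point): middle of the floor of the deep well (68 mm along the carrier's y, 98 mm along its x), 6 mm above the carrier's underside; the brown bottle shall stand here
- lug_front (a point): middle of the slot of the lug on the carrier's -x long side, at the lug's top face, which is flush with the rim. The lug is 8 mm thick and open below; this lock slot is 44 mm long (along the carrier's y) and 16 mm wide. The lug reaches 93 mm from the carrier's middle and on to y = +96 mm, where its second slot parks a key
- lug_back (a point): the same for the lug on the +x long side
- lid_handle (a point): loose white lid, 0.3 kg, flat on its bead at the start, handle up; this point: middle of the handle bar (110 mm along the lid's y, 16 wide, 16 high, on posts 46 mm either side), 36 mm above the underside. Plate 250 mm (y) x 114 (x) x 8; a rubber bead reaches 6 mm lower and enters the carrier's mouth with 2 mm play all round. Fits either way round. Seated: this point 36 mm above the rim
- lid_slot_1 (a point): middle of the slot in the lid's ear on its -x side, at the underside, 77 mm from the lid's middle; slot 38 mm long (along the lid's y) x 12 mm wide, ear 8 mm thick. With the lid seated it lies over a lug's slot
- lid_slot_2 (a point): the same on the lid's +x side
- key_1_grip (a point): loose steel T-key, 60 g; this point: middle of its black handle bar, 60 mm long (its y), 14 wide, 18 high; z up. The collar's underside (collar 32 mm across, 4 thick) is 34 mm lower; the T-head, a round bar 34 mm long (along y, as the handle) and 8 thick, hangs 19 to 27 mm below that on a 9 mm shank. Seated: this point 42 mm above the rim; a quarter turn either way locks it
- key_2_grip (a point): the other T-key, identical; either key fits either slot. The keys start upright in the lugs' parking slots, 77 mm either side of the carrier's middle along its x and +66 mm along its y, collars on the lugs' tops at rim height, handles along the carrier's y
- amber_middle (a point): brown glass bottle with black cap, 60 mm diameter, 125 mm high, 0.2 kg; this point: on its axis half-way up (62.5 mm). The cap, 36 mm across, takes the top 19 mm and is a good grip; below it the shoulder widens to the full 60 mm at 38 mm below the top, so fingers that reach under the cap meet it. It starts standing on the cold packs
- pot_1_middle (a point): white sample pot with a yellow screw cap, 48 mm diameter, 56 mm high, this point on its axis half-way up; starts standing on the worktop; may be absent (None)
- pot_2_middle (a point): white sample pot with a yellow screw cap, 48 mm diameter, 56 mm high, this point on its axis half-way up; starts standing on the worktop; may be absent (None)
- pot_3_middle (a point): white sample pot with a red screw cap, 49 mm diameter, 60 mm high, this point on its axis half-way up; starts standing on the worktop; may be absent (None)
- phone: phone, 149 x 71 x 8 mm, lying on the worktop; leave it; origin: middle of its underside
- side_cutters: side cutters with yellow and black grips, 148 x 49 x 14 mm; leave them; origin: middle of the underside
There are look-alikes about, which are no part of the job. Leave any orange or turquoise look-alike of the part that bears pot_2_middle alone.

How it is judged:
By the outcome, as a careful person would: the job done as asked, in the order asked, and still so for the second after the job is handed in, with the robot touching nothing.
Of sample_pot_1, sample_pot_2, sample_pot_3 only 2 to 3 are there at a start; the rules pass over those that are not, and their reading is None.
At some moment in a run one of sample_pot_1, sample_pot_2, sample_pot_3 may be knocked a few centimetres aside while the robot is not near it.
It also fails if it takes over 210 s, if anything falls off the work surface, if the arm or the gripper's body presses on something with over 40 N, if the wrist force passes 120 N, or if a joint passes its speed limit or range.

### The arm

A 6-joint arm with a two-finger parallel gripper is mounted at the origin on a cart in front of the work surface, level with it; the furniture and walls round the work are solid. World frame = base frame: x ahead of the robot, y to its left, z up, the work surface at z = 0. Lengths are in m, angles in rad, forces in N, time in s.
With the tool pointing down it reaches from about 0.3 to 0.825 m from the base axis. Payload 5.4 kg.
Tool frame: the origin (TCP) lies on the centre line of the jaws, within the pads' length; the fingertips stand 22 mm ahead of it and the grasp point (between the pads) lies 3 mm ahead of it (manip.tip_reach is the distance from the TCP to the fingertips, in m); z points along the fingers, y is the line along which they close (so a half turn about z gives the same grasp; the last joint's range is limited). The gripper opens to 92 mm and grips with 3 to 60 N. Pads are 20 mm wide; open, the fingers measure 128 mm over their backs; the gripper's body (75 mm by 189 mm) begins 69 mm behind the grasp point.
Start: joints at [0.948, 0.158, 1.597, -0, 1.386, -0.21], TCP at [0.231, 0.527, 0.237] pointing down, gripper open.
Joint ranges: [-2.91, 2.91], [-0.94, 2.29], [0.18, 2.7], [-1.29, 4.43], [0.17, 2.64], [-3, 3]. Speed limits (rad/s): [2.57, 2.57, 3.14, 3.14, 3.14, 3.14].

### API

Orientations are given as a unit quaternion [w, x, y, z].
In Python, from station import monitor, cams, job_done, manip gives the robot as it stands.
- The arm moves only by the shell command python3 -m handwheel 'ROWS' [OPENING] [FORCE]. ROWS is JSON, a list of rows, each a list of 4 numbers: the shift along the tool's x, y, z in mm, then the turn about the tool's z in degrees. A call has 1 to 5 rows; each row shifts and turns the commanded pose from where the row before left it, along the tool's axes as they then stand; what a row does not reach is not made up. A row lasts 1/12 s, in which the tool goes at most 41.7 mm and 7.16 degrees, less where a joint would pass 70% of its speed; a pose out of reach is approached as far as the arm can. A call with a gripper value outside its range is refused whole. OPENING is the gripper's target within -1 to 1 (fully open at 1, half-way at 0, shut at -1), set as the call begins (- or left out, the last holds). The fingers move at their own pace and stop on an object; FORCE is the grip in N (left out, the last holds). Time passes only in rows, so rows that do not move let the fingers close. It gives the time, the measured TCP pose, the force, the opening and the grip force at its end, in the units of the state.
- monitor.get_obs(): the state, without advancing time (a new reading comes with each control period).
- cams.camera(name): name is "scene" or "side" or "wrist"; returns a dict with "color" (400x640x3 uint8, blue, green, red), "mtx" (3x3 intrinsics, pixels), "view" (4x4, takes a point from world to camera coordinates); the wrist camera has in their place "hand_eye" (4x4, takes a point from camera to tool coordinates, whose origin is the TCP and whose axes are the flange's). Camera axes: x right, y up, looking along -z (the intrinsics and any distortion apply to the point x, -y, -z); pixel columns grow to the right and rows downward; lengths in m; the calibration is good to about 2 mm. A picture is of the moment at which its call begins: read the wrist's pose just before it. There is no depth.
- job_done(): hands the job in; it is judged then, once.
The state is a dict: "time_s": time; "joint_positions": joint angles; "dq": joint speeds; "joint_efforts": joint torques, N m; "ee_pos": TCP position; "orientation": TCP orientation; "ft_force": force on the tool from outside, world axes, zero at the start; "torque": the same for the moment, N m; "gripper_width": finger opening in m; "gripper_force": force on a finger pad.
Only numpy, scipy, OpenCV 4.12 (cv2) and the standard library are available. Lean on these libraries where they do the work, as an engineer would, in place of code of your own. Each camera call takes 0.05 s, during which the arm holds its last target. There are 200 camera calls.

## Working session

There is one attempt and no reset: what is moved stays moved. The work goes in short steps, Python scripts to look and compute and a shell command to move; the robot and the scene stay as the last step left them, time stands still between calls to the robot, and variables do not carry over. Pictures are saved under pics/ and viewed, at most 14 in all, crops included, and the job is handed in when it is done.

```bash
ls; mkdir -p pics
cat > h.py <<'E'
import numpy as np, cv2
from station import monitor, cams, manip
from scipy.spatial.transform import Rotation as R
def pose():
    o=monitor.get_obs(); q=o["orientation"]; return np.array(o["ee_pos"]),R.from_quat([q[1],q[2],q[3],q[0]]).as_matrix(),o
def shot(name,fn=None):
    p,Rm,o=pose(); c=cams.camera(name); K=np.array(c["mtx"])
    if "view" in c: V=np.array(c["view"]); C2W=np.linalg.inv(V)
    else:
        T=np.eye(4);T[:3,:3]=Rm;T[:3,3]=p; C2W=T@np.array(c["hand_eye"])
    if fn: cv2.imwrite("pics/"+fn+".png",c["color"])
    return dict(img=c["color"],K=K,C=C2W,keys=list(c.keys()),c=c)
def ray(s,u,v):
    K=s["K"]; d=np.linalg.solve(K,[u,v,1.0]); d=np.array([d[0],-d[1],-d[2]])
    d=s["C"][:3,:3]@d; return s["C"][:3,3],d/np.linalg.norm(d)
def onz(s,u,v,z):
    o,d=ray(s,u,v); return o+d*(z-o[2])/d[2]
def proj(s,P):
    q=np.linalg.inv(s["C"])@np.append(P,1); x=s["K"]@[q[0],-q[1],-q[2]]; return x[:2]/x[2]
E
python3 - <<'E'
from h import *
np.set_printoptions(precision=3,suppress=True)
for n in ["scene","side","wrist"]:
    s=shot(n,n+"0"); print(n,s["keys"],s["K"].tolist(),s["C"].tolist(),{k:v for k,v in s["c"].items() if k not in("color","mtx","view","hand_eye")})
p,Rm,o=pose();print(p,Rm,o["ft_force"],o["gripper_width"],manip.tip_reach)
a=cv2.imread("pics/scene0.png");b=cv2.imread("pics/side0.png")
E
```

```text
pics
scene ['color', 'mtx', 'view'] [[383.70806410201214, 0.0, 323.02964561470515], [0.0, 383.70806410201214, 193.80236381486017], [0.0, 0.0, 1.0]] [[-0.7067539260249822, 0.3851724432715997, -0.5934147596685307, -0.2677899842005872], [-0.7073689380377046, -0.371321171482057, 0.6014563767295206, 0.8517018884002953], [0.011316958411330996, 0.8448448239489778, 0.5348917179195589, 0.7860902195170995], [0.0, 0.0, 0.0, 1.0]] {}
side ['color', 'mtx', 'view'] [[480.3987000988096, 0.0, 317.3565040626826], [0.0, 480.3987000988096, 198.35909789054273], [0.0, 0.0, 1.0]] [[-0.928438021786757, 0.2920120185705121, -0.2296341018034298, 0.10667822172870005], [-0.3713778383422804, -0.7145872812069355, 0.5928267189706409, 1.1297417484686567], [0.009018918389041036, 0.6356838825608646, 0.7718967939844268, 1.4419719690879407], [0.0, 0.0, 0.0, 1.0]] {}
wrist ['color', 'mtx', 'hand_eye'] [[308.5386748375348, 0.0, 318.18298202271984], [0.0, 308.5386748375348, 199.41422361103835], [0.0, 0.0, 1.0]] [[0.4012905354893419, -0.8907968405248605, -0.21318277378250608, 0.17120938751384895], [0.915948737947662, 0.38977299653241215, 0.09547209344216763, 0.5536860819086837], [-0.0019533506502783806, -0.2335765400999643, 0.9723364563442876, 0.3832469288077708], [0.0, 0.0, 0.0, 1.0]] {}
[0.23  0.526 0.236] [[-0.916  0.401 -0.001]
 [ 0.401  0.916 -0.001]
 [ 0.    -0.001 -1.   ]] [ 1.425 -0.396  0.492] 0.09185252845425605 0.022
```

View pics/scene0.png

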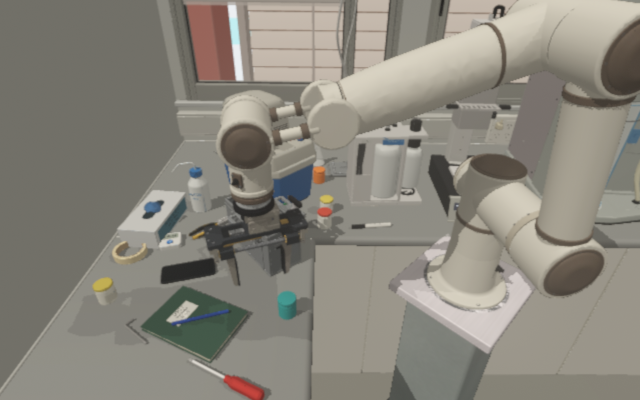

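View pics/side0.png

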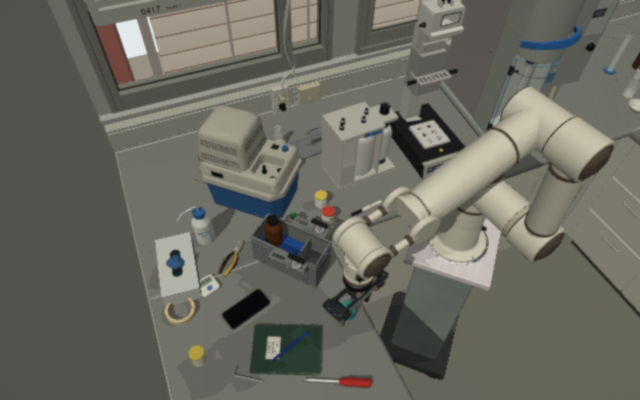

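Scene view: the arm hides the carrier; the pots are at about (327,203) yellow and (324,215) red. Side view: carrier at (291,250), brown bottle (274,228), yellow pot (321,198), red pot (328,213); the far-left yellow pot (197,355) stays. The lid seems to be near (312,133), behind the stand. I'll enlarge both regions.

Run:
```python
from h import *
a=cv2.imread("pics/side0.png")
c1=cv2.resize(a[180:290,240:350],(560,560),interpolation=cv2.INTER_CUBIC)
c2=cv2.resize(a[90:170,260:350],(240,213),interpolation=cv2.INTER_CUBIC)
o=np.zeros((560,800,3),np.uint8);o[:,:560]=c1;o[:213,560:]=c2
b=cv2.imread("pics/wrist0.png");o[230:380,560:]=cv2.resize(b,(240,150))
b=cv2.imread("pics/scene0.png")[140:240,280:380];o[390:560,560:730]=cv2.resize(b,(170,170))
cv2.imwrite("pics/crop0.png",o)
s=shot("side")
for n,u,v,z in [("amber cap",272,219,.197),("yel",321,194,.056),("red",328,210,.06),("rim l",252,249,.142),("rim r",326,277,.142),("rim top",278,215,.142),("lidguess",312,133,.03),("bottle stand",345,110,.27)]: print(n,onz(s,u,v,z).round(3))
```

```text
amber cap [0.581 0.31  0.197]
yel [0.514 0.04  0.056]
red [0.461 0.105 0.06 ]
rim l [0.61  0.407 0.142]
rim r [0.352 0.414 0.142]
rim top [0.59  0.25  0.142]
lidguess [ 0.683 -0.283  0.03 ]
bottle stand [ 0.518 -0.205  0.27 ]
```

View pics/crop0.png

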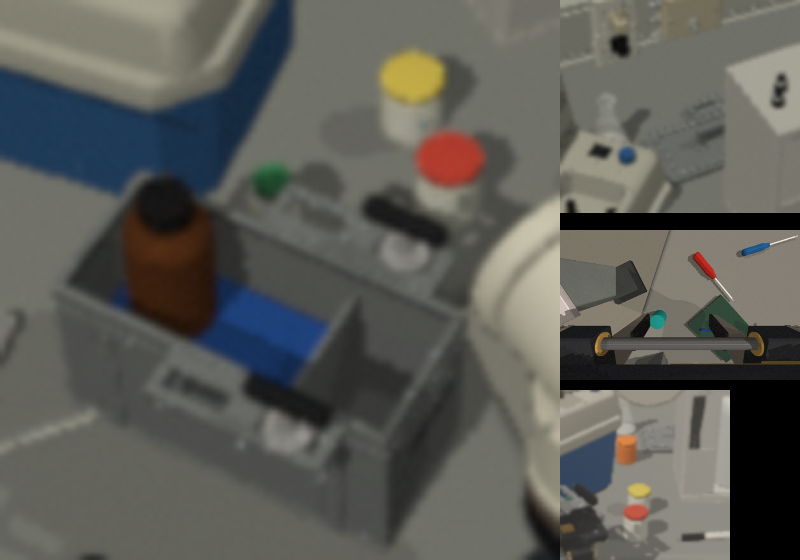

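Candidates for pots: yellow (321,194) and red (328,210) in the side view, right of the carrier in front of the pump. Both fit. Yellow (197,355) is the far-left one that stays, and orange (319,175 in the scene view) and turquoise (287,305 in the scene view) are look-alikes. The lid is grey, behind the stand (about 312,133). The carrier's +y (well) end points towards the robot. Next I move the wrist over the carrier for a good look.

```bash
cat >> h.py <<'E'
def delta(t,yaw=None):
    """tool-frame shift (mm) to world target TCP t, and turn (deg) so tool y lies along world yaw (deg, mod 180)"""
    p,Rm,o=pose(); d=Rm.T@(np.array(t)-p)*1000; a=np.degrees(np.arctan2(Rm[1,1],Rm[0,1]))
    tr=None
    if yaw is not None: tr=-(((yaw-a)+90)%180-90)   # tool z down: +turn lowers world yaw
    print("pos",p.round(4),"yaw",round(a,1),"delta",d.round(1),"turn",tr if tr is None else round(tr,1),"q6",round(o["joint_positions"][5],2),"t",round(o["time_s"],1))
E
python3 -m handwheel '[[0,0,-35,0],[0,0,-35,0],[0,0,-35,0],[0,0,-35,0],[0,0,-24,0]]'
python3 -m handwheel '[[-35,-17,0,0],[-35,-17,0,0],[-35,-17,0,0],[-35,-17,0,0],[-35,-17,0,0]]'
python3 -m handwheel '[[-35,-17,0,0],[-35,-17,0,0],[-20,-10,0,0],[0,0,0,0],[0,0,0,0]]'
python3 - <<'E'
from h import *
delta([.42,.3,.4])
shot("wrist","w1"); shot("scene","scene1"); shot("side","side1")
E
```

```text
time_s: 0.62
ee_pos: [0.2309, 0.527, 0.4044]
orientation: [0.001, 0.205, 0.979, 0.002]
ft_force: [-0.2, -0.1, 0.5]
gripper_width: 0.092
gripper_force: 0.0
time_s: 1.03
ee_pos: [0.3576, 0.3771, 0.4005]
orientation: [-0.0, 0.205, 0.979, -0.0]
ft_force: [-0.1, 0.4, -0.5]
gripper_width: 0.0922
gripper_force: 0.0
time_s: 1.45
ee_pos: [0.4221, 0.3015, 0.4003]
orientation: [-0.0, 0.206, 0.979, -0.0]
ft_force: [0.7, 0.4, -0.8]
gripper_width: 0.0919
gripper_force: 0.0
pos [0.4221 0.3015 0.4003] yaw 66.2 delta [ 1.3 -2.2  0.3] turn None q6 -0.77 t 1.4
```

View pics/w1.png

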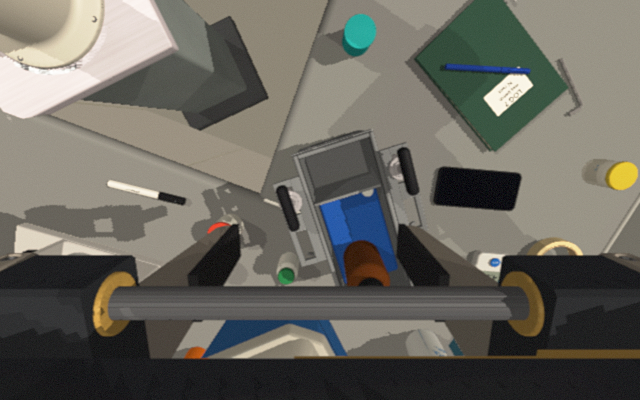

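The wrist view shows the carrier at (345,210), with the well towards the robot, the bottle at (366,265), keys at (289,208) and (405,170), the red pot at (220,228), and the turquoise and orange look-alikes. The far end is hidden, so I shift back to see the whole carrier and measure.

```bash
python3 -m handwheel '[[-32,-6,0,0],[-32,-6,0,0],[-32,-6,0,0],[-32,-6,0,0],[-32,-6,0,0]]' >/dev/null
python3 -m handwheel '[[-10,0,0,0],[0,0,0,0],[0,0,0,0]]' | head -2
python3 - <<'E'
from h import *
s=shot("wrist","w2"); im=s["img"]
cv2.imwrite("pics/w2b.png",cv2.resize(im[0:290,100:500],(800,580),interpolation=cv2.INTER_CUBIC))
import pickle; pickle.dump({k:s[k] for k in("img","K","C")},open("w2.pkl","wb"))
E
```

```text
time_s: 2.27
ee_pos: [0.5647, 0.2078, 0.4004]
```

View pics/w2b.png

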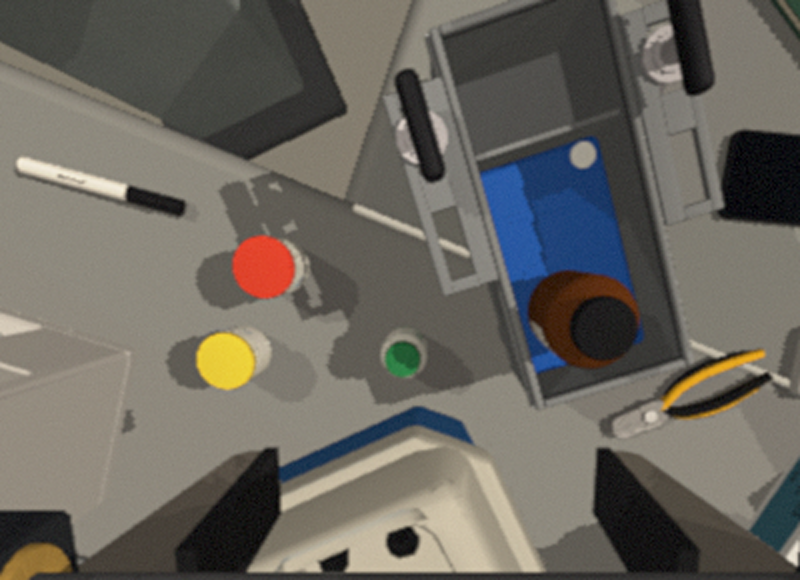

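The view shows carrier rim corners (crop px) at (432,32), (540,408) and (688,362), the bottle cap (605,328), red cap (264,267), yellow cap (225,361), keys (420,125) and (690,40), and lock slots (458,243) and (688,168). A third eligible pot is not visible. The green vial (403,357) is a bystander.

```bash
cat > m.py <<'E'
from h import *
import pickle
np.set_printoptions(precision=4,suppress=True)
s=pickle.load(open("w2.pkl","rb"))
f=lambda u,v,z: onz(s,u/2+100,v/2,z)[:2]
a,b,c=f(432,32,.142),f(540,408,.142),f(688,362,.142)
print("corners",a,b,c,"len",np.linalg.norm(a-b),np.linalg.norm(b-c))
ey=(a-b)/np.linalg.norm(a-b); print("carrier y yaw",np.degrees(np.arctan2(ey[1],ey[0])),np.degrees(np.arctan2(*(c-b)[::-1])))
print("mid(from a,c)",(a+c)/2)
for n,u,v,z in [("slotL",458,243,.142),("slotR",688,168,.142),("keyL",420,125,.185),("keyR",690,40,.185)]: print(n,f(u,v,z))
hsv=cv2.cvtColor(s["img"],cv2.COLOR_BGR2HSV)
def blob(m,box,z,n):
    k=np.zeros_like(m);x0,y0,x1,y1=box;k[y0:y1,x0:x1]=m[y0:y1,x0:x1]
    cs=cv2.findContours(k,cv2.RETR_EXTERNAL,cv2.CHAIN_APPROX_NONE)[0];cn=max(cs,key=cv2.contourArea)
    (u,v),_,_=cv2.fitEllipse(cn);P=onz(s,u,v,z);e=onz(s,*cn.reshape(-1,2)[0],z)
    print(n,(round(u,1),round(v,1)),P,"r",np.linalg.norm(e-P))
H,S,V=cv2.split(hsv)
blob(((H<8)|(H>172)).astype("u1")*((S>150)&(V>150)).astype("u1"),(200,100,270,160),.060,"red")
blob(((H>20)&(H<35)&(S>130)&(V>130)).astype("u1"),(180,150,250,210),.056,"yel")
blob(((V<60)).astype("u1"),(382,144,422,184),.197,"amber")
kl=blob((V<50).astype("u1"),(290,30,328,95),.185,"keyL")
kr=blob((V<60).astype("u1"),(428,0,460,50),.185,"keyR")
E
python3 m.py
```

```text
corners [0.3888 0.2829] [0.6285 0.2578] [0.6385 0.3598] len 0.24107851469991562 0.10247343279393982
carrier y yaw 174.0193153848146 84.40588590291983
mid(from a,c) [0.5136 0.3213]
slotL [0.5064 0.2494]
slotR [0.522 0.398]
keyL [0.4404 0.2534]
keyR [0.4595 0.4018]
red (231.1, 133.0) [0.4618 0.1068 0.06  ] r 0.02331434932735521
yel (212.3, 179.9) [0.5152 0.0438 0.056 ] r 0.023047631867302135
amber (402.6, 165.3) [0.5843 0.3052 0.197 ] r 0.021373058569719067
keyL (309.2, 61.5) [0.4391 0.253  0.185 ] r 0.027458869060964043
keyR (445.2, 21.9) [0.4612 0.4014 0.185 ] r 0.024803463931225206
```

Run:
```python
from h import *
np.set_printoptions(precision=4,suppress=True)
s=shot("side"); im=s["img"]
z=560/110
for n,u,v,h in [("keyB",405,222,.185),("keyF",288,398,.185),("near-back",462,318,.142),("near-front",385,440,.142),("far-front",62,288,.142),("far-back",130,180,.142),("cap",165,203,.197)]:
    print(n,onz(s,240+u/z,180+v/z,h))
w=shot("wrist"); 
for h in(.3,.2,.15,.06): print(h,proj(w,[*pose()[0][:2],h]))
delta([.583,.308,.30],174)
```

```text
keyB [0.4345 0.2603 0.185 ]
keyF [0.4513 0.4096 0.185 ]
near-back [0.3838 0.2878 0.142 ]
near-front [0.3956 0.3904 0.142 ]
far-front [0.6312 0.3633 0.142 ]
far-back [0.6288 0.2676 0.142 ]
cap [0.5782 0.3123 0.197 ]
0.3 [316.7431 205.9101]
0.2 [317.1221 183.7584]
0.15 [317.243  176.6931]
0.06 [317.4001 167.5063]
pos [0.5642 0.208  0.4012] yaw 66.5 delta [ 22.7  99.1 101.2] turn 72.5 q6 -1.01 t 2.4
```

```bash
python3 -m handwheel '[[4.5,20,0,0],[4.5,20,0,0],[4.5,20,0,0],[4.5,20,0,0],[4.5,20,0,0]]' >/dev/null
python3 -m handwheel '[[0,0,0,6.6],[0,0,0,6.6],[0,0,0,6.6],[0,0,0,6.6],[0,0,0,6.6]]' >/dev/null
python3 -m handwheel '[[0,0,10,6.6],[0,0,20,6.6],[0,0,20,6.6],[0,0,20,6.6],[0,0,20,6.6]]' >/dev/null
python3 -m handwheel '[[0,0,0,6.6],[0,0,0,0],[0,0,0,0]]' |head -2
python3 - <<'E'
from h import *
s=shot("wrist","w3"); delta([.583,.308,.202],174); t=np.array([.583,.308])
print(proj(s,[*t,.197]))
import pickle; pickle.dump({k:s[k] for k in("img","K","C")},open("w3.pkl","wb"))
for p in [(.583,.308,.197),(.463,.108,.06)]: print(proj(s,p))
E
```

```text
time_s: 3.92
ee_pos: [0.5842, 0.308, 0.3114]
pos [0.5846 0.308  0.312 ] yaw -6.0 delta [ -0.2  -1.8 110. ] turn -0.0 q6 0.41 t 4.0
[316.31458641 203.28472711]
[316.31458641 203.28472711]
[249.87019913 320.09023018]
```

View pics/w3.png

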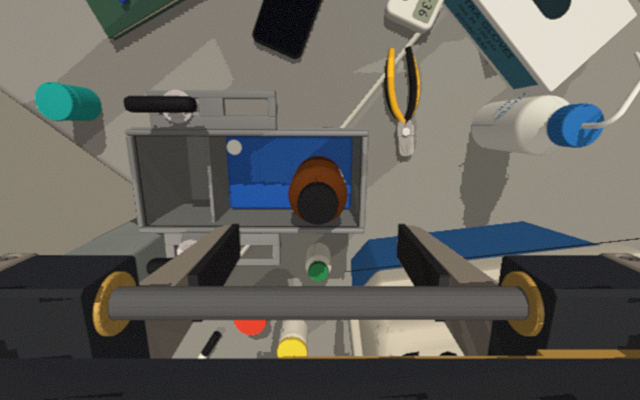

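The wrist view shows the bottle cap at (318,203), right under the predicted point (316,203). The rim corners are (126,130), (368,131), (366,232) and (140,234), so the tool is square to the carrier. I grip the cap now.

```bash
python3 - <<'E'
from h import *
import pickle
np.set_printoptions(precision=4,suppress=True)
s=pickle.load(open("w3.pkl","rb"))
c=[onz(s,u,v,.142)[:2] for u,v in [(126,130),(368,131),(366,232),(140,234)]]
print(c,np.linalg.norm(c[0]-c[1]),np.linalg.norm(c[1]-c[2]),np.mean(c,0),"slot",onz(s,248,105,.142),"key",onz(s,160,103.5,.185),"part",onz(s,212,165,.124),"cap",onz(s,318,203,.197))
E
python3 -m handwheel '[[0,0,25,0],[0,0,25,0],[0,0,25,0],[0,0,20,0],[0,0,14,0]]' 1 20 |head -2
python3 -m handwheel '[[0,-1,1,0],[0,0,0,0],[0,0,0,0],[0,0,0,0],[0,0,0,0]]' -0.5 20
python3 -m handwheel '[[0,0,0,0],[0,0,0,0],[0,0,0,0],[0,0,0,0],[0,0,0,0]]' -0.6 20
```

```text
[array([0.3997, 0.3895]), array([0.6408, 0.3631]), array([0.6314, 0.2566]), array([0.3874, 0.28  ])] 0.24249405970844287 0.10694132666396403 [0.5148 0.3223] slot [0.525  0.4004 0.142 ] key [0.4599 0.4058 0.185 ] part [0.4725 0.3442 0.124 ] cap [0.5845 0.3081 0.197 ]
time_s: 4.38
ee_pos: [0.5843, 0.3073, 0.2004]
time_s: 4.8
ee_pos: [0.5848, 0.3076, 0.2026]
orientation: [0.001, 0.745, 0.668, 0.001]
ft_force: [-0.2, 0.2, -1.1]
gripper_width: 0.0606
gripper_force: 0.0
time_s: 5.22
ee_pos: [0.5838, 0.3073, 0.2008]
orientation: [-0.0, 0.745, 0.667, -0.0]
ft_force: [-0.4, -0.5, 0.6]
gripper_width: 0.0356
gripper_force: 20.0
```

```bash
python3 -m handwheel '[[0,0,-10,0],[0,0,-15,0],[0,0,-20,0],[0,0,-20,0],[0,0,-15,0]]' | head -2
python3 -m handwheel '[[1.5,-15,0,0],[1.5,-30,0,0],[1.5,-30,0,0],[1.5,-30,0,0],[1.5,-30,0,0]]' >/dev/null
python3 -m handwheel '[[0,-15,0,0],[0,-3,0,0],[0,0,0,-5],[0,0,0,-7],[0,0,0,-7]]' >/dev/null
python3 -m handwheel '[[0,0,0,-7],[0,0,0,-7],[0,0,0,-7],[0,0,0,-7],[0,0,0,-7]]' >/dev/null
python3 -m handwheel '[[0,0,0,-7],[0,0,0,-7],[0,0,0,-7],[0,0,0,-7],[0,0,0,-7]]' >/dev/null
python3 -m handwheel '[[0,0,0,-1],[0,0,0,0],[0,0,0,0]]'
python3 - <<'E'
from h import *
s=shot("wrist","w4");s=shot("side","s4"); delta([.4323,.331,.137],84)
E
```

```text
time_s: 5.63
ee_pos: [0.584, 0.3073, 0.2826]
time_s: 7.55
ee_pos: [0.433, 0.3312, 0.2806]
orientation: [0.0, 0.056, 0.998, -0.0]
ft_force: [-0.2, -0.2, -2.9]
gripper_width: 0.0357
gripper_force: 20.0
pos [0.4328 0.3313 0.2806] yaw 83.6 delta [  0.5  -0.3 143.6] turn -0.4 q6 -1.03 t 7.7
```

View pics/w4.png

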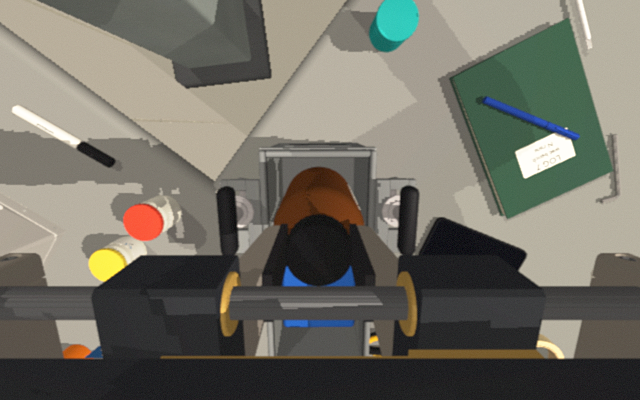

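The wrist view shows the well mouth centred on column 318, like the bottle cap, with the near rim edge at row 148. The keys are at columns 227 and 409. I'll check the fore-aft offset from the near rim, then lower.

```bash
python3 - <<'E'
from h import *
s=shot("wrist"); ey=np.array([-.9945,.1045]);p,Rm,o=pose()
for u,v in [(318,148),(318,155)]:
    e=onz(s,u,v,.142)[:2]; print(e,"carrier y of TCP if outer edge=123:",123-1000*(e-p[:2])@ey)
E
python3 -m handwheel '[[0,0,25,0],[0,0,25,0],[0,0,20,0],[0,0,10,0],[0,0,0,0]]'|head -4
```

```text
[0.38859233 0.33705459] carrier y of TCP if outer edge=123: 78.47527373504673
[0.39493346 0.33634444] carrier y of TCP if outer edge=123: 84.85573595387234
time_s: 8.12
ee_pos: [0.4348, 0.3336, 0.2047]
orientation: [0.004, 0.055, 0.998, 0.003]
ft_force: [-0.1, 2.1, 10.0]
```

Run:
```python
from h import *
s=shot("wrist");d=shot("scene");e=shot("side");p,Rm,o=pose();print(p,o["ft_force"],o["torque"],o["gripper_width"])
q=proj(d,[.433,.331,.14]);r=proj(e,[.433,.331,.14]);print(q,r)
def cr(im,c,h,w,S): 
    x=int(min(max(c[0]-w/2,0),640-w));y=int(min(max(c[1]-h/2,0),400-h));return cv2.resize(im[y:y+h,x:x+w],S,interpolation=cv2.INTER_CUBIC)
o=np.zeros((600,800,3),np.uint8);o[:300,:400]=cr(d["img"],q,90,120,(400,300));o[:300,400:]=cr(e["img"],r,90,120,(400,300));o[300:,:400]=cr(s["img"],(318,220),180,240,(400,300))
cv2.imwrite("pics/c5.png",o)
```

```text
[0.43492185 0.3334791  0.20477111] [-0.76341803  2.44989277  9.5700562 ] [0.71633227 0.1458887  0.02570615] 0.04045940407359719
[275.0871526  223.28614198] [311.76623343 248.32812809]
```

View pics/c5.png

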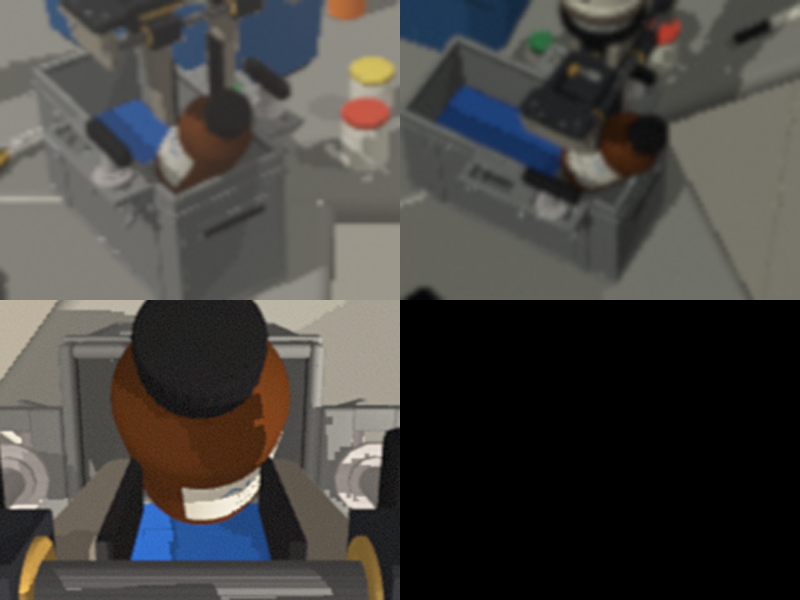

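The bottle caught on the partition (I was about 4 mm too far in) and tilted towards the near rim with its cap out over it; the fingers are now on its shoulder at 40 mm opening. I raise gently so the pads slide up to the cap.

```bash
python3 -m handwheel '[[0,0,-2,0],[0,0,-2,0],[0,0,-2,0],[0,0,-2,0],[0,0,-2,0]]' - 15
cat > look.py <<'E'
import sys
from h import *
# look.py name x y z : composite crops around world point
n=sys.argv[1];P=np.array(list(map(float,sys.argv[2:5])))
def cr(im,c,h,w,S): 
    x=int(min(max(c[0]-w/2,0),640-w));y=int(min(max(c[1]-h/2,0),400-h));return cv2.resize(im[y:y+h,x:x+w],S,interpolation=cv2.INTER_CUBIC)
s=shot("wrist");d=shot("scene");e=shot("side")
o=np.zeros((600,800,3),np.uint8);o[:300,:400]=cr(d["img"],proj(d,P),90,120,(400,300));o[:300,400:]=cr(e["img"],proj(e,P),90,120,(400,300));o[300:,:480]=cv2.resize(s["img"],(480,300))
cv2.imwrite("pics/"+n+".png",o);p,Rm,ob=pose();print(p,np.array(ob["ft_force"]).round(1),ob["gripper_width"])
E
python3 look.py c6 .42 .331 .16
```

```text
time_s: 8.68
ee_pos: [0.4338, 0.3313, 0.2116]
orientation: [0.001, 0.055, 0.999, 0.0]
ft_force: [3.6, -1.1, 6.1]
gripper_width: 0.0283
gripper_force: 6.3
[0.43512903 0.33164205 0.21309387] [ 5.7 -0.2  7.6] 0.0184473176938336
```

View pics/c6.png

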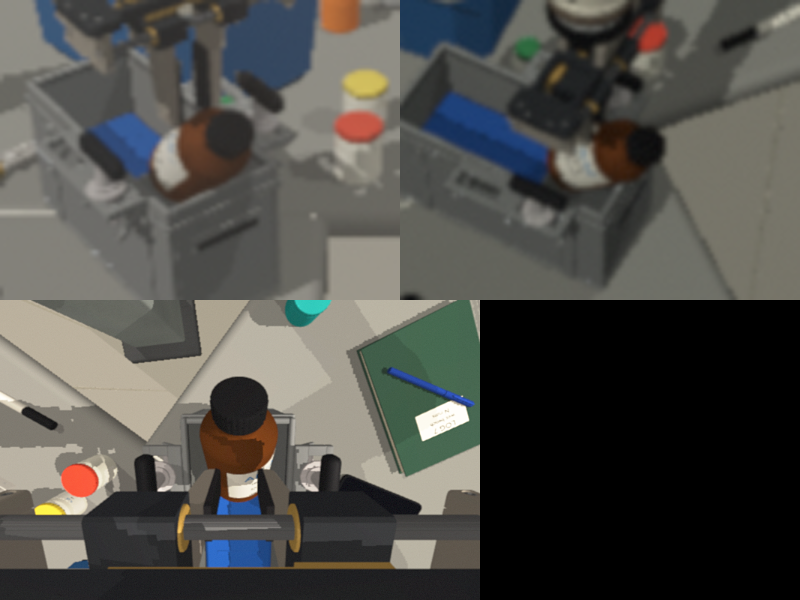

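```bash
python3 -m handwheel '[[0,0,-3,0],[0,0,-3,0],[0,0,-3,0],[0,0,-5,0],[0,0,-10,0]]' -0.6 5 | head -4
python3 -m handwheel '[[0,0,-25,0],[0,0,-25,0],[0,0,-25,0],[0,0,-5,0],[0,0,0,0]]' 1 20 | head -2
python3 look.py c7 .42 .331 .16
```

```text
time_s: 9.25
ee_pos: [0.431, 0.3308, 0.2331]
orientation: [-0.002, 0.054, 0.999, -0.001]
ft_force: [0.3, -0.7, 0.0]
time_s: 9.67
ee_pos: [0.4332, 0.3319, 0.317]
[0.43174871 0.33106029 0.31270008] [ 0.5  0.1 -0.5] 0.06180999758513324
```

View pics/c7.png

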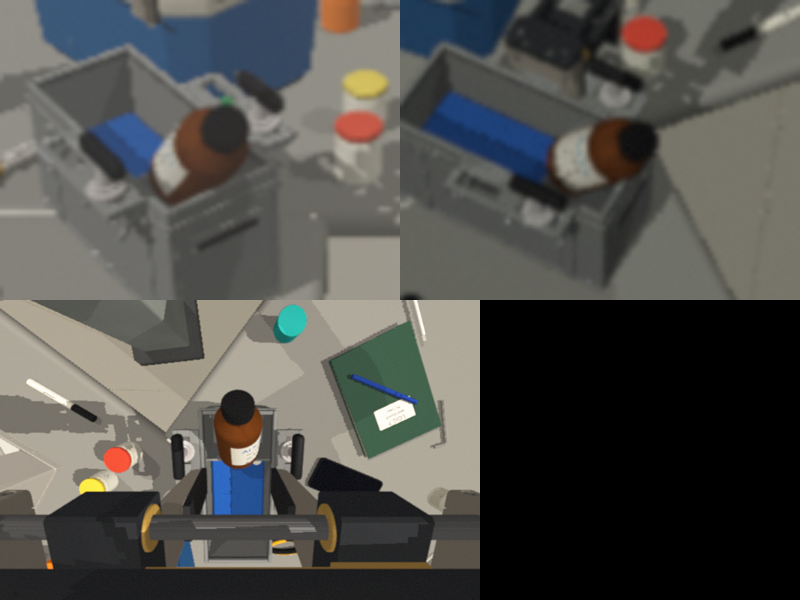

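The bottle leans stably, base at the partition and shoulder on the near rim, cap pointing at the robot. I'll triangulate cap and base, regrip at the cap, and swing it upright.

```bash
cat >> h.py <<'E'
def tri(rs):
    A=sum(np.eye(3)-np.outer(d,d) for o,d in rs);b=sum((np.eye(3)-np.outer(d,d))@o for o,d in rs);return np.linalg.solve(A,b)
E
python3 - <<'E'
from h import *
np.set_printoptions(precision=4,suppress=True)
P=np.array([.42,.331,.16]);s=shot("wrist","w7");d=shot("scene");e=shot("side")
def back(sh,u,v):
    c=proj(sh,P);x=int(min(max(c[0]-60,0),520));y=int(min(max(c[1]-45,0),310));return ray(sh,x+u/3.333,y+v/3.333)
ctr=np.array([.5124,.3226]);ey=np.array([-.9945,.1045]);ex=np.array([.1045,.9945])
def show(n,X): print(n,X,"carrier x,y",((X[:2]-ctr)@ex).round(4),((X[:2]-ctr)@ey).round(4))
W=lambda u,v: ray(s,u/.75,(v-300)/.75)
show("cap mid w+d+e",tri([W(238,406),back(d,226,130),back(e,637-400,141)]))
show("cap d+e",tri([back(d,226,130),back(e,637-400,141)]))
show("label bottom w+d+e",tri([W(240,466),back(d,160,185),back(e,556-400,178)]))
show("nearrim",onz(s,318,(410-300)/.75,.142))
im=s["img"];o=im[130:250,220:420];cv2.imwrite("pics/w7b.png",cv2.resize(o,(800,480),interpolation=cv2.INTER_CUBIC))
delta([.4,.334,.3],84)
E
```

```text
cap mid w+d+e [0.3809 0.3367 0.2047] carrier x,y 0.0003 0.1323
cap d+e [0.3832 0.3345 0.2019] carrier x,y -0.0017 0.1297
label bottom w+d+e [0.4761 0.3326 0.0929] carrier x,y 0.0062 0.0372
nearrim [0.3879 0.3364 0.142 ] carrier x,y 0.0007 0.1253
pos [0.4319 0.3311 0.3129] yaw 83.7 delta [32.  -0.5 12.9] turn -0.3 q6 -1.03 t 10.0
```

View pics/w7b.png

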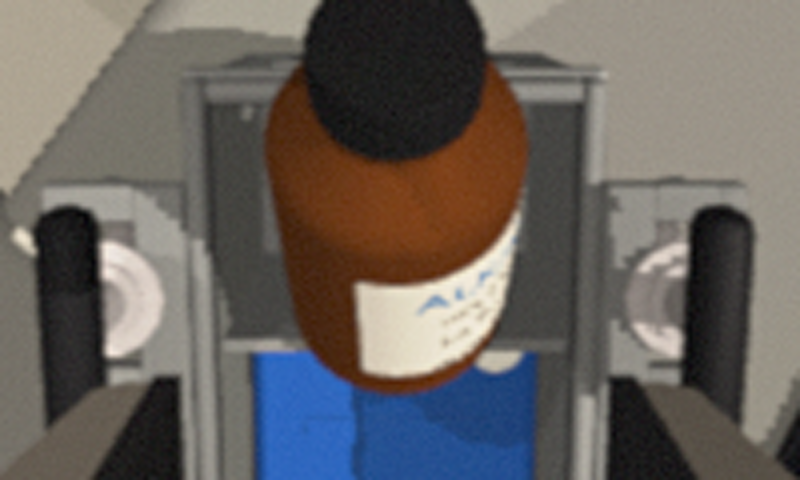

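```bash
python3 -m handwheel '[[20,0,0,0],[20,0,0,0],[9,0,0,0],[0,0,20,0],[0,0,25,0]]' 1 10 | head -2
python3 -m handwheel '[[0,0,25,0],[0,0,20,0],[0,0,13,0],[0,0,0,0],[0,0,0,0]]' 1 10 | head -4
python3 -m handwheel '[[0,0,0,0],[0,0,0,0],[0,0,0,0],[0,0,0,0],[0,0,0,0]]' -0.5 10 
python3 -m handwheel '[[0,0,0,0],[0,0,0,0],[0,0,0,0],[0,0,0,0],[0,0,0,0]]' -0.5 10
```

```text
time_s: 10.38
ee_pos: [0.3846, 0.3375, 0.271]
time_s: 10.8
ee_pos: [0.3835, 0.3364, 0.2109]
orientation: [-0.001, 0.055, 0.999, -0.001]
ft_force: [-0.5, -0.3, 0.9]
time_s: 11.22
ee_pos: [0.3842, 0.3369, 0.2122]
orientation: [0.0, 0.055, 0.999, 0.0]
ft_force: [0.1, -0.6, 0.2]
gripper_width: 0.0608
gripper_force: 0.0
time_s: 11.63
ee_pos: [0.3839, 0.3367, 0.2116]
orientation: [0.0, 0.055, 0.999, -0.0]
ft_force: [0.5, 0.0, 0.9]
gripper_width: 0.0438
gripper_force: 8.2
```

```bash
python3 -m handwheel '[[0,0,0,0],[0,0,0,0],[0,0,0,0],[0,0,0,0]]' -0.5 10 
python3 look.py c8 .40 .335 .18
python3 - <<'E'
import cv2
a=cv2.imread('pics/c8.png');w=a[300:,:480]
a[300:,480:]=cv2.resize(w[20:220,160:320],(320,300)) if 0 else 0
cv2.imwrite('pics/c8.png',a)
E
```

```text
time_s: 11.97
ee_pos: [0.3839, 0.3367, 0.2116]
orientation: [0.0, 0.055, 0.999, -0.0]
ft_force: [1.0, 0.3, -0.6]
gripper_width: 0.0436
gripper_force: 8.2
[0.38391668 0.33671697 0.21161591] [ 1.4 -0.7 -0.4] 0.04394886966603778
```

View pics/c8.png

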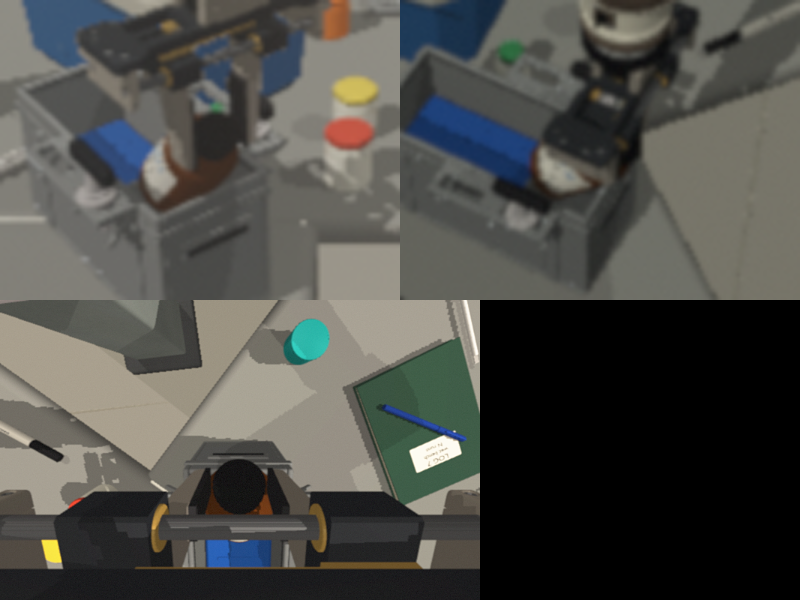

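The pads sit on the shoulder (43.6 mm), just short of the cap. I open slightly, shift 9 mm towards the cap and 7 mm up, and regrip.

```bash
python3 -m handwheel '[[0,0,0,0],[0,0,0,0],[0,0,0,0],[0,0,0,0],[9,0,-7,0]]' 0.3 10 |tail -2
python3 -m handwheel '[[0,0,0,0],[0,0,0,0],[0,0,0,0],[0,0,0,0],[0,0,0,0]]' -0.5 10 |tail -2
python3 -m handwheel '[[0,0,0,0],[0,0,0,0],[0,0,0,0],[0,0,0,0],[0,0,0,0]]' -0.5 10
```

```text
gripper_width: 0.0597
gripper_force: 0.0
gripper_width: 0.0356
gripper_force: 10.0
time_s: 13.37
ee_pos: [0.3749, 0.3377, 0.2186]
orientation: [-0.0, 0.055, 0.999, 0.0]
ft_force: [-0.4, 0.0, 1.4]
gripper_width: 0.0359
gripper_force: 10.0
```

```bash
python3 -m handwheel '[[-4,0,-6,0],[-6,0,-8,0],[-6,0,-8,0],[-6,0,-8,0],[-6,0,-8,0]]' - 10 | tail -4
python3 -m handwheel '[[-6,0,-8,0],[-6,0,-8,0],[-6,0,-8,0],[-6,0,-8,0],[-6,0,-12,0]]' - 10 
python3 -m handwheel '[[0,0,-10,0],[0,0,-10,0],[0,0,-5,0],[0,0,0,0],[0,0,0,0]]' - 10 |tail -4
python3 look.py c9 .43 .331 .20
```

```text
orientation: [0.0, 0.055, 0.999, 0.0]
ft_force: [0.1, -1.0, -2.1]
gripper_width: 0.0357
gripper_force: 10.0
time_s: 14.2
ee_pos: [0.4328, 0.3311, 0.3006]
orientation: [-0.001, 0.055, 0.999, -0.0]
ft_force: [1.0, -0.1, -2.8]
gripper_width: 0.0357
gripper_force: 10.0
orientation: [0.0, 0.054, 0.999, 0.0]
ft_force: [0.2, -0.2, -2.2]
gripper_width: 0.0353
gripper_force: 10.0
[0.43209045 0.33129194 0.32476838] [-0.   0.9 -1.3] 0.035793708423133654
```

View pics/c9.png

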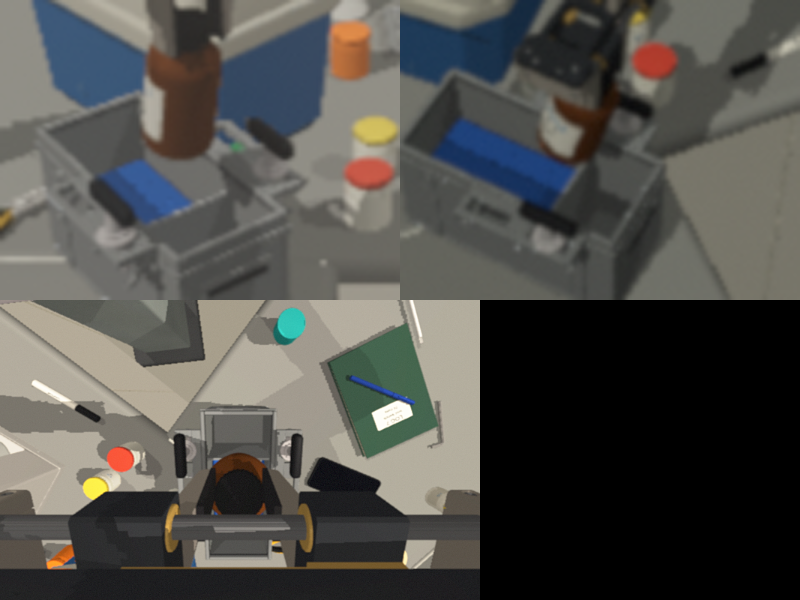

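The bottle hangs upright again from the cap, above the well. I've used 13 views, so from here I measure numerically. Next: the near rim and partition edges from grey profiles.

Run:
```python
from h import *
np.set_printoptions(precision=4,suppress=True,linewidth=200)
s=shot("wrist","w10");g=cv2.cvtColor(s["img"],cv2.COLOR_BGR2GRAY).astype(int)
for c in (284,352): print(c,[(r,g[r,c-2:c+3].mean().astype(int)) for r in range(134,232,2)])
print("row170",[(c,g[160:165,c].mean().astype(int)) for c in list(range(256,292,2))+list(range(346,384,2))])
p,Rm,o=pose();ey=np.array([-.9945,.1045])
for r in(140,145,150,155,160): print(r,((onz(s,318,r,.142)[:2]-p[:2])@ey*1000).round(1))
for r in(195,200,205,210,215,220): print(r,((onz(s,318,r,.124)[:2]-p[:2])@ey*1000).round(1))
```

```text
284 [(134, np.int64(175)), (136, np.int64(166)), (138, np.int64(119)), (140, np.int64(120)), (142, np.int64(98)), (144, np.int64(81)), (146, np.int64(147)), (148, np.int64(101)), (150, np.int64(173)), (152, np.int64(166)), (154, np.int64(95)), (156, np.int64(96)), (158, np.int64(87)), (160, np.int64(86)), (162, np.int64(85)), (164, np.int64(85)), (166, np.int64(84)), (168, np.int64(83)), (170, np.int64(85)), (172, np.int64(84)), (174, np.int64(82)), (176, np.int64(82)), (178, np.int64(81)), (180, np.int64(84)), (182, np.int64(81)), (184, np.int64(81)), (186, np.int64(80)), (188, np.int64(83)), (190, np.int64(89)), (192, np.int64(87)), (194, np.int64(86)), (196, np.int64(76)), (198, np.int64(73)), (200, np.int64(74)), (202, np.int64(72)), (204, np.int64(71)), (206, np.int64(71)), (208, np.int64(73)), (210, np.int64(77)), (212, np.int64(133)), (214, np.int64(105)), (216, np.int64(80)), (218, np.int64(76)), (220, np.int64(68)), (222, np.int64(61)), (224, np.int64(32)), (226, np.int64(28)), (228, np.int64(28)), (230, np.int64(28))]
352 [(134, np.int64(155)), (136, np.int64(155)), (138, n
[... 1200 characters left out ...]
p.int64(102)), (276, np.int64(118)), (278, np.int64(117)), (280, np.int64(118)), (282, np.int64(104)), (284, np.int64(69)), (286, np.int64(96)), (288, np.int64(99)), (290, np.int64(98)), (346, np.int64(99)), (348, np.int64(98)), (350, np.int64(92)), (352, np.int64(72)), (354, np.int64(72)), (356, np.int64(72)), (358, np.int64(71)), (360, np.int64(72)), (362, np.int64(59)), (364, np.int64(102)), (366, np.int64(156)), (368, np.int64(155)), (370, np.int64(152)), (372, np.int64(155)), (374, np.int64(155)), (376, np.int64(154)), (378, np.int64(156)), (380, np.int64(154)), (382, np.int64(156))]
140 50.1
145 44.9
150 39.7
155 34.4
160 29.1
195 -13.2
200 -19.2
205 -25.2
210 -31.2
215 -37.3
220 -43.5
```

```bash
cat > bot.py <<'E'
from h import *
np.set_printoptions(precision=4,suppress=True,linewidth=200)
p,Rm,o=pose();ey=np.array([-.9945,.1045]);ex=np.array([.1045,.9945])
def brown(im):
    H,S,V=cv2.split(cv2.cvtColor(im,cv2.COLOR_BGR2HSV));m=((H<16)&(S>110)&(V>30)&(V<190)).astype("u1");n,l,st,c=cv2.connectedComponentsWithStats(m)
    i=1+np.argmax(st[1:,4]);return l==i,st[i]
s=shot("wrist");m,st=brown(s["img"]);print("wrist brown",st)
vs=[np.where(m[:,c])[0].min() for c in range(310,328)];print("top rows",vs)
zb=p[2]-.0156+.0095-.125;v=np.median(vs)
for dz in(-.01,0,.01): print("base z",round(zb+dz,3),"front edge rel TCP y",((onz(s,319,v-.5,zb+dz)[:2]-p[:2])@ey*1000).round(1),"=> axis",((onz(s,319,v-.5,zb+dz)[:2]-p[:2])@ey*1000-30).round(1))
for n in("scene","side"):
    d=shot(n);m,st=brown(d["img"]);ys,xs=np.where(m);print(n,st)
    b=ys.max();print(" bottom",xs[ys==b].mean(),b, "pred base centre", proj(d,[*p[:2],zb]),"pred bottom", max(proj(d,[p[0]+.03*np.cos(a),p[1]+.03*np.sin(a),zb])[1] for a in np.arange(0,6.3,.1)))
    for r in (b-10,b-20): print(" row",r,xs[ys==r].min(),xs[ys==r].max())
E
python3 bot.py
```

```text
wrist brown [ 283  204   72   41 1474]
top rows [np.int64(206), np.int64(205), np.int64(205), np.int64(205), np.int64(205), np.int64(205), np.int64(205), np.int64(205), np.int64(204), np.int64(205), np.int64(205), np.int64(205), np.int64(205), np.int64(205), np.int64(205), np.int64(205), np.int64(206), np.int64(206)]
base z 0.184 front edge rel TCP y -9.4 => axis -39.4
base z 0.194 front edge rel TCP y -6.8 => axis -36.8
base z 0.204 front edge rel TCP y -4.2 => axis -34.2
scene [224 375  40  25 340]
 bottom 256.5 399 pred base centre [274.1057 207.6092] pred bottom 213.98839782782093
 row 389 233 262
 row 379 229 242
side [ 96  26  35  57 852]
 bottom 118.5 82 pred base centre [311.9796 238.9988] pred bottom 246.96460668586897
 row 72 114 127
 row 62 110 124
```

The base lies 37 mm behind the TCP, so the bottle is still tilted about 18° and friction at the pads holds it. I move it over the cold packs, touch its edge down lightly, and let it stand upright there before regripping.

```bash
python3 -m handwheel '[[-15,0,0,0],[-15,0,0,0],[-15,0,0,0],[-15,0,0,0],[-15,0,0,0]]' | tail -3
python3 -m handwheel '[[0,0,20,0],[0,0,25,0],[0,0,25,0],[0,0,20,0],[0,0,10,0]]' | tail -3
python3 -m handwheel '[[0,0,5,0],[0,0,0,0],[0,0,0,0],[0,0,0,0],[0,0,0,0]]'
python3 bot.py | head -6
```

```text
ft_force: [-0.8, -0.3, -2.8]
gripper_width: 0.0358
gripper_force: 10.0
ft_force: [-0.8, -0.7, -2.9]
gripper_width: 0.0359
gripper_force: 10.0
time_s: 16.22
ee_pos: [0.508, 0.3236, 0.2223]
orientation: [0.001, 0.055, 0.999, 0.001]
ft_force: [-0.2, 0.6, -2.5]
gripper_width: 0.0357
gripper_force: 10.0
wrist brown [ 280  193   78   53 2091]
top rows [np.int64(195), np.int64(194), np.int64(194), np.int64(194), np.int64(194), np.int64(194), np.int64(194), np.int64(193), np.int64(193), np.int64(193), np.int64(194), np.int64(194), np.int64(194), np.int64(194), np.int64(194), np.int64(194), np.int64(194), np.int64(195)]
base z 0.081 front edge rel TCP y 1.0 => axis -29.0
base z 0.091 front edge rel TCP y 3.2 => axis -26.8
base z 0.101 front edge rel TCP y 5.4 => axis -24.6
scene [248 196  19  29 346]
```

```bash
for i in 1; do python3 -m handwheel '[[0,0,3,0],[0,0,3,0],[0,0,0,0]]' | sed -n '2p;4p'; 
python3 -m handwheel '[[0,0,2,0],[0,0,2,0],[0,0,0,0]]' | sed -n '2p;4p';python3 -m handwheel '[[0,0,2,0],[0,0,2,0],[0,0,0,0]]' | sed -n '2p;4p'; done;  python3 bot.py | head -6
```

```text
ee_pos: [0.5067, 0.323, 0.2136]
ft_force: [-0.8, 0.1, -2.3]
ee_pos: [0.5069, 0.3231, 0.2099]
ft_force: [-0.7, -0.3, -2.6]
ee_pos: [0.5069, 0.3231, 0.206]
ft_force: [0.3, -0.5, -2.5]
wrist brown [ 280  193   78   53 2095]
top rows [np.int64(194), np.int64(194), np.int64(194), np.int64(194), np.int64(194), np.int64(193), np.int64(193), np.int64(193), np.int64(193), np.int64(193), np.int64(193), np.int64(193), np.int64(193), np.int64(194), np.int64(194), np.int64(194), np.int64(194), np.int64(195)]
base z 0.065 front edge rel TCP y 1.4 => axis -28.6
base z 0.075 front edge rel TCP y 3.6 => axis -26.4
base z 0.085 front edge rel TCP y 5.8 => axis -24.2
scene [224 375  40  25 337]
```

```bash
H='python3 -m handwheel'
python3 -m handwheel '[[0,0,2,0],[0,0,0,0]]' | sed -n '2p;4p'; python3 -m handwheel '[[0,0,2,0],[0,0,0,0]]' | sed -n '2p;4p';python3 -m handwheel '[[0,0,2,0],[0,0,0,0]]' | sed -n '2p;4p';python3 -m handwheel '[[0,0,2,0],[0,0,0,0]]' | sed -n '2p;4p'
```

```text
ee_pos: [0.5071, 0.3232, 0.2043]
ft_force: [-0.5, -0.5, -2.2]
ee_pos: [0.5075, 0.3232, 0.203]
ft_force: [0.1, -0.0, -2.2]
ee_pos: [0.5086, 0.3234, 0.2026]
ft_force: [0.9, -0.3, 5.0]
ee_pos: [0.5097, 0.3237, 0.2021]
ft_force: [0.2, -1.6, 8.7]
```

```bash
python3 -m handwheel '[[-4,0,-1,0],[-5,0,0,0],[-5,0,0,0],[-5,0,0,0],[-5,0,0,0]]' - 7| sed -n '2p;4p'
python3 -m handwheel '[[-3,0,0,0],[0,0,0,0],[0,0,0,0]]' | sed -n '2p;4p'
python3 bot.py | head -6
```

```text
ee_pos: [0.5317, 0.3207, 0.2003]
ft_force: [-1.1, -0.5, 7.2]
ee_pos: [0.5347, 0.3204, 0.2005]
ft_force: [-0.9, 0.4, 7.1]
wrist brown [ 275  165   88   80 4164]
top rows [np.int64(167), np.int64(166), np.int64(166), np.int64(166), np.int64(166), np.int64(166), np.int64(166), np.int64(166), np.int64(166), np.int64(165), np.int64(166), np.int64(166), np.int64(166), np.int64(166), np.int64(166), np.int64(166), np.int64(166), np.int64(167)]
base z 0.059 front edge rel TCP y 28.1 => axis -1.9
base z 0.069 front edge rel TCP y 29.4 => axis -0.6
base z 0.079 front edge rel TCP y 30.7 => axis 0.7
scene [246 197  21  28 385]
```

```bash
python3 -m handwheel '[[0,0,0,0],[0,0,0,0],[0,0,0,0],[0,0,0,0],[0,0,-5,0]]' 0.2 | sed -n '2p;4,5p'
python3 -m handwheel '[[0,0,0,0],[0,0,0,0],[0,0,0,0],[0,0,0,0],[0,0,0,0]]' | sed -n '2p;4,5p'
python3 bot.py | head -6
```

```text
ee_pos: [0.5331, 0.3199, 0.203]
ft_force: [0.1, -0.3, -0.4]
gripper_width: 0.0549
ee_pos: [0.5339, 0.3203, 0.2045]
ft_force: [0.9, 1.0, 0.7]
gripper_width: 0.0556
wrist brown [ 274  165   89   90 3927]
top rows [np.int64(166), np.int64(166), np.int64(166), np.int64(166), np.int64(166), np.int64(165), np.int64(165), np.int64(165), np.int64(165), np.int64(165), np.int64(165), np.int64(165), np.int64(165), np.int64(166), np.int64(166), np.int64(166), np.int64(166), np.int64(166)]
base z 0.063 front edge rel TCP y 28.2 => axis -1.8
base z 0.073 front edge rel TCP y 29.5 => axis -0.5
base z 0.083 front edge rel TCP y 30.8 => axis 0.8
scene [247 198  20  27 367]
```

```bash
python3 -m handwheel '[[0,0,1.5,0],[0,0,0,0],[0,0,0,0],[0,0,0,0],[0,0,0,0]]' -0.6 30| sed -n '2p;4,6p'
python3 -m handwheel '[[0,0,-10,0],[0,0,-18,0],[0,0,-22,0],[0,0,-20,0],[0,0,-12,0]]' | sed -n '2p;4,6p'
python3 -m handwheel '[[5,0,0,0],[10,0,0,0],[14,0,0,0],[16,0,0,0],[16,0,0,0]]' >/dev/null
python3 -m handwheel '[[15,0,0,0],[13,0,0,0],[10,0,0,0],[5.7,0,0,0],[0,0,0,0]]' | sed -n '2p;4,6p'
python3 bot.py | head -6
python3 - <<'E'
from h import *
delta([.4298,.3316,.205],84)
s=shot("wrist","w11");g=cv2.cvtColor(s["img"],cv2.COLOR_BGR2GRAY).astype(int);p=pose()[0];ey=np.array([-.9945,.1045])
for c in (286,350): print(c,[(r,g[r,c-2:c+3].mean().astype(int).item()) for r in list(range(134,166,2))+list(range(200,240,2))])
for r in(145,150,155,160): print(r,((onz(s,318,r,.142)[:2]-p[:2])@ey*1000).round(1))
for r in(205,210,215,220,225): print(r,((onz(s,318,r,.124)[:2]-p[:2])@ey*1000).round(1))
E
```

```text
ee_pos: [0.5339, 0.3202, 0.2029]
ft_force: [0.2, -0.7, -0.2]
gripper_width: 0.0353
gripper_force: 30.0
ee_pos: [0.5346, 0.3206, 0.2882]
ft_force: [0.9, 0.8, -2.3]
gripper_width: 0.0351
gripper_force: 30.0
ee_pos: [0.4283, 0.3318, 0.2842]
ft_force: [0.9, -1.0, -1.9]
gripper_width: 0.0352
gripper_force: 30.0
wrist brown [ 274  165   91   66 3478]
top rows [np.int64(167), np.int64(166), np.int64(166), np.int64(166), np.int64(166), np.int64(166), np.int64(166), np.int64(166), np.int64(165), np.int64(166), np.int64(166), np.int64(166), np.int64(166), np.int64(166), np.int64(166), np.int64(166), np.int64(166), np.int64(166)]
base z 0.143 front edge rel TCP y 28.4 => axis -1.6
base z 0.153 front edge rel TCP y 29.7 => axis -0.3
base z 0.163 front edge rel TCP y 31.0 => axis 1.0
scene [263 190  22  36 452]
pos [0.4302 0.3315 0.2848] yaw 83.7 delta [ 0.4  0.  79.8] turn -0.3 q6 -1.03 t 21.6
286 [(134, 178), (136, 178), (138, 179), (140, 170), (142, 119), (144, 109), (146, 82), (148, 106), (150, 123), (152, 95), (154, 150), (156, 177), (158, 151), (160, 100), (162, 101), (164, 101), (200, 53), (202, 54), (204, 55), (206, 56), (208, 56), (210, 58), (212, 55), (214, 56), (216, 58), (218, 55), (220, 55), (222, 55), (224, 37), (226, 35), (228, 33), (230, 31), (232, 26), (234, 25), (236, 25), (238, 22)]
350 [(134, 178), (136, 176), (138, 178), (140, 169), (142, 162), (144, 111), (146, 72), (148, 80), (150, 129), (152, 101), (154, 129), (156, 156), (158, 136), (160, 96), (162, 99), (164, 99), (200, 68), (202, 71), (204, 73), (206, 74), (208, 74), (210, 76), (212, 75), (214, 74), (216, 76), (218, 76), (220, 77), (222, 77), (224, 45), (226, 36), (228, 35), (230, 25), (232, 24), (234, 22), (236, 23), (238, 21)]
145 47.2
150 42.6
155 38.0
160 33.3
205 -15.0
210 -20.3
215 -25.7
220 -31.2
225 -36.6
```

```bash
python3 -m handwheel '[[0.5,0,10,0],[0,0,10,0],[0,0,0,0]]' | sed -n '2p;4p'
python3 -m handwheel '[[0,0,5,0],[0,0,5,0],[0,0,5,0]]' | sed -n '2p;4p'
python3 -m handwheel '[[0,0,4,0],[0,0,4,0],[0,0,0,0]]' | sed -n '2p;4p'
python3 bot.py | head -4|tail -2
```

```text
ee_pos: [0.4283, 0.331, 0.2617]
ft_force: [-0.6, 0.7, -3.7]
ee_pos: [0.4295, 0.3317, 0.2496]
ft_force: [-0.8, -0.9, -3.0]
ee_pos: [0.429, 0.3315, 0.241]
ft_force: [0.2, -0.6, -3.4]
base z 0.1 front edge rel TCP y 26.5 => axis -3.5
base z 0.11 front edge rel TCP y 27.8 => axis -2.2
```

```bash
python3 -m handwheel '[[0,0,6,0],[0,0,8,0],[0,0,8,0],[0,0,8,0],[0,0,0,0]]' | sed -n '2,4p'
python3 -m handwheel '[[0,0,8,0],[0,0,8,0],[0,0,8,0],[0,0,0,0]]' | sed -n '2,4p'
python3 -m handwheel '[[0,0,8,0],[0,0,8,0],[0,0,8,0],[0,0,0,0]]' | sed -n '2,4p'
```

```text
ee_pos: [0.4281, 0.3311, 0.2093]
orientation: [-0.002, 0.055, 0.999, -0.001]
ft_force: [-0.4, 0.4, -3.0]
ee_pos: [0.4283, 0.3312, 0.1858]
orientation: [-0.002, 0.055, 0.999, -0.001]
ft_force: [-1.0, -1.0, -2.4]
ee_pos: [0.4282, 0.3311, 0.1618]
orientation: [-0.002, 0.055, 0.999, -0.001]
ft_force: [-0.5, -0.5, -1.9]
```

Going down freely. Another 25 mm to the floor, then a small opening inside the well.

```bash
python3 -m handwheel '[[0,0,7,0],[0,0,7,0],[0,0,4,0],[0,0,0,0]]' | sed -n '2,4p'
python3 -m handwheel '[[0,0,3,0],[0,0,2,0],[0,0,0,0]]' | sed -n '2,4p'
python3 -m handwheel '[[0,0,2,0],[0,0,1,0],[0,0,0,0]]' | sed -n '2,4p'
```

```text
ee_pos: [0.4287, 0.3314, 0.1448]
orientation: [-0.001, 0.055, 0.999, -0.001]
ft_force: [0.5, -0.3, -3.1]
ee_pos: [0.4293, 0.3317, 0.1408]
orientation: [-0.0, 0.055, 0.999, -0.0]
ft_force: [-0.2, -0.0, -1.7]
ee_pos: [0.4294, 0.3317, 0.138]
orientation: [-0.0, 0.055, 0.999, -0.0]
ft_force: [-0.2, 0.3, -2.8]
```

```bash
python3 -m handwheel '[[0,0,2,0],[0,0,0,0],[0,0,0,0]]' | sed -n '2p;4p'
python3 -m handwheel '[[0,0,1,0],[0,0,0,0],[0,0,0,0]]' | sed -n '2p;4p'
python3 -m handwheel '[[0,0,0,0],[0,0,0,0],[0,0,0,0],[0,0,0,0],[0,0,0,0]]' 0.1 | sed -n '2p;4,5p'
python3 -m handwheel '[[0,0,-8,0],[0,0,-15,0],[0,0,-20,0],[0,0,-20,0],[0,0,-20,0]]' | sed -n '2p;4,5p'
python3 -m handwheel '[[0,0,-30,0],[0,0,-30,0],[0,0,-30,0],[0,0,-30,0],[0,0,0,0]]' 1| sed -n '2p;4,5p'
python3 -m handwheel '[[0,0,0,0],[0,0,0,0]]' 1| sed -n '2p;4,5p'
python3 - <<'E'
from h import *
s=shot("wrist","w12"); g=s["img"]
H,S,V=cv2.split(cv2.cvtColor(g,cv2.COLOR_BGR2HSV))
p=pose()[0];print(p)
print("brown",cv2.connectedComponentsWithStats(((H<16)&(S>110)&(V>30)&(V<190)).astype("u1"))[2][1:].tolist()[:6])
for n,m,z in [("red",(((H<8)|(H>172))&(S>150)&(V>120)),.06),("yel",((H>20)&(H<35)&(S>130)&(V>130)),.056)]:
    N,l,st,c=cv2.connectedComponentsWithStats(m.astype("u1"))
    for i in range(1,N):
        if st[i,4]>80: print(n,st[i],c[i].round(1),onz(s,*c[i],z).round(4))
print("black cap mask around",[ (V[r,280:360]<45).sum() for r in range(140,260,10)])
print(proj(s,[.4294,.3317,.131]))
for P in([.4294,.3317,.131],):
    u,v=proj(s,P).astype(int);print(V[v-30:v+31:6,u-30:u+31:6])
E
```

```text
ee_pos: [0.43, 0.3319, 0.1368]
ft_force: [0.2, -0.5, 1.5]
ee_pos: [0.4306, 0.332, 0.1368]
ft_force: [0.2, -1.9, 6.9]
ee_pos: [0.4292, 0.3317, 0.1348]
ft_force: [-0.2, -0.0, -1.1]
gripper_width: 0.0502
ee_pos: [0.4293, 0.3317, 0.2195]
ft_force: [-0.5, -0.1, 0.7]
gripper_width: 0.0505
ee_pos: [0.4316, 0.3328, 0.3461]
ft_force: [0.3, 0.2, 0.3]
gripper_width: 0.0818
ee_pos: [0.4292, 0.3316, 0.3377]
ft_force: [-0.2, -0.8, -1.2]
gripper_width: 0.0915
[0.42882652 0.33146791 0.33679059]
brown [[296, 156, 46, 45, 885], [154, 197, 6, 3, 6], [161, 196, 22, 20, 46], [151, 200, 2, 2, 2], [149, 203, 2, 2, 2], [148, 206, 1, 3, 3]]
red [148 197  35  32 863] [164.9 212.1] [0.4608 0.1081 0.06  ]
yel [117 236  33  29 656] [133.5 248.3] [0.5116 0.047  0.056 ]
black cap mask around [np.int64(0), np.int64(0), np.int64(0), np.int64(19), np.int64(30), np.int64(27), np.int64(0), np.int64(0), np.int64(0), np.int64(0), np.int64(0), np.int64(0)]
[317.51437336 182.81190706]
[[159 160 140 139 139 139 137 141 143 139 141]
 [ 89  91  92  49  65  83  86  51  67  87  93]
 [ 87  90  79  68  74  83  94  83  56  87  89]
 [ 90  90  60  65  27  37  27  54  61  81  90]
 [ 87  91  75  41  40  29  34  34  61  57  89]
 [ 82  92  77  33  42  39  34  39  61  70  91]
 [ 82  93  71  33  35  40  37  32  62  89  89]
 [ 65  64  64  80  34  36  40  42  59  65  65]
 [ 67  62  64  62  74  58  62  62  65  66  63]
 [ 64  65  74  75  75  79  76  69  75  78  75]
 [153 151 152 150 150 151 151 153 105 108 110]]
```

Bottle stands in the well. The contact height of 0.137 matches the floor, and the cap shows where expected. Next the red pot at (0.461, 0.108), approached with the jaws along world x, with a fresh measurement on the way.

```bash
python3 -m handwheel '[[-9.3,-25,0,0],[-9.3,-36,0,0],[-9.3,-36,0,0],[-9.3,-36,0,0],[-9.3,-36,0,0]]' >/dev/null
python3 -m handwheel '[[-9.3,-36,0,0],[0,-13,0,7],[0,0,0,7],[0,0,0,7],[0,0,0,7]]' >/dev/null
python3 -m handwheel '[[0,0,0,7],[0,0,0,7],[0,0,0,7],[0,0,0,7],[0,0,0,7]]' >/dev/null
python3 -m handwheel '[[0,0,0,7],[0,0,0,7],[0,0,0,7],[0,0,0,6],[0,0,0,0]]' |sed -n 2,3p
cat > pots.py <<'E'
from h import *
s=shot("wrist"); H,S,V=cv2.split(cv2.cvtColor(s["img"],cv2.COLOR_BGR2HSV)); R_={}
for n,m,z in [("red",(((H<8)|(H>172))&(S>150)&(V>110)),.06),("yel",((H>20)&(H<35)&(S>130)&(V>120)),.056)]:
    N,l,st,c=cv2.connectedComponentsWithStats(m.astype("u1"))
    for i in range(1,N):
        if st[i,4]>150: 
            cn=max(cv2.findContours((l==i).astype("u1"),0,1)[0],key=len);(u,v),r=cv2.minEnclosingCircle(cn);P=onz(s,u,v,z);print(n,st[i],"circ",round(u,1),round(v,1),round(r,1),P.round(4),"diam mm",(2*r/s["K"][0,0]*np.linalg.norm(P-s["C"][:3,3])*1000).round(1))
E
python3 pots.py; python3 -c "
from h import *
delta([.4615,.108,.04],174)"
```

```text
ee_pos: [0.4604, 0.1089, 0.3364]
orientation: [-0.001, 0.745, 0.667, -0.001]
red [303 159  34  34 907] circ 319.8 175.5 17.1 [0.462  0.1071 0.06  ] diam mm 47.6
yel [346 199  32  32 803] circ 361.5 214.2 16.2 [0.5154 0.0438 0.056 ] diam mm 47.3
pos [0.4605 0.109  0.3366] yaw -6.1 delta [ -0.8   2.  296.6] turn -0.1 q6 0.08 t 28.1
```

```bash
python3 -m handwheel '[[-1.8,1.7,20,0],[0,0,35,0],[0,0,35,0],[0,0,35,0],[0,0,35,0]]' 1 20 |sed -n 2p
python3 -m handwheel '[[0,0,35,0],[0,0,35,0],[0,0,30,0],[0,0,20,0],[0,0,16,0]]' |sed -n '2p;4p'
python3 -m handwheel '[[0,0,0,0],[0,0,0,0],[0,0,0,0],[0,0,0,0],[0,0,0,0]]' -0.3 |sed -n '2p;4,6p'
python3 -m handwheel '[[0,0,0,0],[0,0,0,0],[0,0,-10,0],[0,0,-20,0],[0,0,-30,0]]' |sed -n '2p;4,6p'
python3 -m handwheel '[[0,0,-35,0],[0,0,-35,0],[0,0,-35,0],[0,0,-20,0],[0,0,0,0]]' |sed -n '2p;4,6p'
python3 -c "
from h import *
c=np.array([.512,.323]);ey=np.array([-.9945,.1045])
delta([*(c-.064*ey),.112],174)"
```

```text
ee_pos: [0.4619, 0.107, 0.1759]
ee_pos: [0.4602, 0.107, 0.039]
ft_force: [0.4, 1.0, 0.3]
ee_pos: [0.4637, 0.107, 0.0434]
ft_force: [0.6, -0.1, -0.6]
gripper_width: 0.0605
gripper_force: 0.0
ee_pos: [0.4603, 0.107, 0.1011]
ft_force: [0.6, -0.3, -0.8]
gripper_width: 0.0459
gripper_force: 20.0
ee_pos: [0.4656, 0.107, 0.2335]
ft_force: [0.7, -0.5, -1.1]
gripper_width: 0.046
gripper_force: 20.0
pos [0.4656 0.107  0.2335] yaw -6.2 delta [220.   85.3 122.6] turn -0.2 q6 0.08 t 30.2
```

```bash
python3 -m handwheel '[[10,4,-20,0],[30,12,0,0],[36,14,0,0],[36,14,0,0],[36,14,0,0]]' >/dev/null
python3 -m handwheel '[[36,14,0,0],[26,10,0,0],[10,3.3,0,0],[0,0,0,0],[0,0,0,0]]' |sed -n '2p;4,6p'
python3 -c "
from h import *
c=np.array([.512,.323]);ey=np.array([-.9945,.1045])
delta([*(c-.064*ey),.112],174)"
```

```text
ee_pos: [0.5706, 0.3162, 0.2456]
ft_force: [-0.1, -0.5, -0.4]
gripper_width: 0.0457
gripper_force: 20.0
pos [0.5706 0.3162 0.2456] yaw -6.2 delta [  0.8   5.3 133.5] turn -0.2 q6 0.43 t 31.0
```

```bash
python3 -m handwheel '[[1,5,20,0],[0,0,25,0],[0,0,25,0],[0,0,25,0],[0,0,15,0]]' |sed -n '2p;4p'
python3 -m handwheel '[[0,0,10,0],[0,0,6,0],[0,0,0,0]]' |sed -n '2p;4p'
python3 -m handwheel '[[0,0,3,0],[0,0,0,0],[0,0,0,0]]' |sed -n '2p;4p'
```

```text
ee_pos: [0.5743, 0.3147, 0.1336]
ft_force: [0.4, -0.1, -1.0]
ee_pos: [0.5757, 0.3159, 0.1201]
ft_force: [-0.5, 0.1, -0.8]
ee_pos: [0.5771, 0.317, 0.1193]
ft_force: [-0.2, -0.7, -0.6]
```

```bash
python3 -m handwheel '[[0,0,3,0],[0,0,0,0]]' |sed -n '2p;4p'
python3 -m handwheel '[[0,0,2,0],[0,0,0,0]]' |sed -n '2p;4p'
python3 -m handwheel '[[0,0,1.5,0],[0,0,0,0]]' |sed -n '2p;4p'
python3 -m handwheel '[[0,0,1.5,0],[0,0,0,0]]' |sed -n '2p;4p'
```

```text
ee_pos: [0.5765, 0.3169, 0.1152]
ft_force: [-0.4, -0.7, -1.2]
ee_pos: [0.5768, 0.3171, 0.1148]
ft_force: [-2.7, -1.9, 6.6]
ee_pos: [0.5768, 0.3171, 0.1148]
ft_force: [-5.9, -2.9, 14.4]
ee_pos: [0.577, 0.3172, 0.1147]
ft_force: [-9.2, -3.8, 20.6]
```

```bash
python3 -m handwheel '[[0,0,-3,0],[0,0,0,0]]' |sed -n '2p;4p'
python3 -m handwheel '[[0,0,0,0],[0,0,0,0],[0,0,0,0],[0,0,0,0],[0,0,0,0]]' 0.28 |sed -n '2p;4,5p'
python3 -m handwheel '[[0,0,-8,0],[0,0,-20,0],[0,0,-25,0],[0,0,-30,0],[0,0,-30,0]]' |sed -n '2p;4p'
python3 -m handwheel '[[0,0,-30,0],[0,0,-30,0],[0,0,-20,0],[0,0,0,0],[0,0,0,0]]' 1 |sed -n '2p;4p'
sed -i 's/("red",(((H<8)|(H>172))&(S>150)&(V>110)),.06)/("red",(((H<8)|(H>172))\&(S>150)\&(V>110)),RZ)/; s/^s=shot/import sys\nRZ=float(sys.argv[1])\ns=shot/' pots.py; python3 pots.py .132;python3 -c "
from h import *
delta([.5154,.0438,.30],118)"
```

```text
ee_pos: [0.5773, 0.3173, 0.1147]
ft_force: [-1.4, 0.3, 10.1]
ee_pos: [0.5762, 0.3167, 0.1125]
ft_force: [0.1, -0.8, -0.1]
gripper_width: 0.0587
ee_pos: [0.5761, 0.3167, 0.2274]
ft_force: [0.6, 0.2, -0.2]
ee_pos: [0.577, 0.317, 0.3078]
ft_force: [-0.2, -0.2, -1.3]
red [ 289  191   44   43 1451] circ 310.6 212.4 21.8 [0.5669 0.2922 0.132 ] diam mm 47.4
yel [394  55  15  71 232] circ 402.5 90.0 35.4 [0.6929 0.4136 0.056 ] diam mm 95.3
yel [282 344  31  14 322] circ 297.0 355.5 15.0 [0.5165 0.0497 0.056 ] diam mm 51.1
pos [0.5763 0.3167 0.3055] yaw -6.3 delta [-277.9  -30.8    5.6] turn 55.7 q6 0.43 t 34.1
```

```bash
cat > red.py <<'E'
from h import *
np.set_printoptions(precision=4,suppress=True)
c0=np.array([.512,.323]);ey=np.array([-.9945,.1045]);ex=np.array([.1045,.9945])
rs=[]
for n in("wrist","scene","side"):
    s=shot(n);H,S,V=cv2.split(cv2.cvtColor(s["img"],cv2.COLOR_BGR2HSV))
    N,l,st,c=cv2.connectedComponentsWithStats((((H<8)|(H>172))&(S>140)&(V>90)).astype("u1"))
    for i in range(1,N):
        if st[i,4]>40:
            P=onz(s,*c[i],.132);print(n,st[i],c[i].round(1),P,"carrier",((P[:2]-c0)@ex).round(4),((P[:2]-c0)@ey).round(4), "fill",(st[i,4]/(st[i,2]*st[i,3])).round(2))
            if np.linalg.norm(P[:2]-[.57,.3])<.1: rs.append(ray(s,*c[i]))
if len(rs)>1: print(tri(rs))
E
python3 red.py
```

```text
wrist [ 290  191   44   43 1481] [311.9 212.1] [0.5671 0.2925 0.132 ] carrier -0.0246 -0.058 fill 0.78
scene [251 198  15   9 112] [258. 202.] [0.5632 0.2936 0.132 ] carrier -0.0239 -0.054 fill 0.83
scene [224 376  40  24 489] [244.3 387.7] [0.1011 0.6694 0.132 ] carrier 0.3015 0.4448 fill 0.51
side [273 223  15  12 132] [279.6 228.2] [0.5654 0.2921 0.132 ] carrier -0.0252 -0.0564 fill 0.73
side [339 377  32  10 251] [355.6 381.6] [0.164  0.6778 0.132 ] carrier 0.3165 0.3832 fill 0.78
[0.5666 0.2912 0.1294]
```

The red pot stands upright in the bay at carrier (-25, -57) mm against the front wall: three views agree, with cap height 0.13. It was probably the announced knock, and it is fine there. Now the yellow pot at about (0.515, 0.044), jaws at yaw 118° to keep the body off pump and stand.

```bash
python3 -m handwheel '[[0,-20,-25,0],[0,-25,-25,0],[0,-25,-5,0],[0,0,0,7],[0,0,0,7]]' 1 >/dev/null
python3 -m handwheel '[[0,0,0,7],[0,0,0,7],[0,0,0,7],[0,0,0,7],[0,0,0,7]]' >/dev/null
python3 -m handwheel '[[0,0,0,7],[0,0,0,0],[0,0,0,0]]' |sed -n 2p
python3 -c "
from h import *
delta([.5154,.0438,.36],118)"
```

```text
ee_pos: [0.5065, 0.3243, 0.3598]
pos [0.5065 0.3243 0.3598] yaw -62.1 delta [-123.6  252.     0. ] turn -0.1 q6 1.45 t 35.3
```

```bash
python3 -m handwheel '[[-10,21,0,0],[-16,33,0,0],[-16,33,0,0],[-16,33,0,0],[-16,33,0,0]]'  >/dev/null
python3 -m handwheel '[[-16,33,0,0],[-16,33,0,0],[-12,23,0,0],[-5,10,0,0],[0,0,0,0]]' >/dev/null
python3 -m handwheel '[[0,0,20,0],[0,0,30,0],[0,0,30,0],[0,0,0,0],[0,0,0,0]]' |sed -n 2p
python3 pots.py .132; python3 -c "
from h import *
delta([.5154,.0438,.042],118)"
```

```text
ee_pos: [0.5143, 0.0457, 0.2799]
red [  69    0   54   41 1705] circ 94.6 13.4 28.9 [0.5646 0.291  0.132 ] diam mm 68.4
yel [ 303  161   39   38 1139] circ 322.0 179.9 19.2 [0.5165 0.043  0.056 ] diam mm 46.9
pos [0.5156 0.0453 0.282 ] yaw -62.1 delta [ -0.9   1.3 240. ] turn -0.1 q6 0.94 t 36.6
```

```bash
python3 -m handwheel '[[0,2,20,0],[0,0,35,0],[0,0,35,0],[0,0,35,0],[0,0,35,0]]' 1 20 |sed -n '2p;4p'
python3 -m handwheel '[[0,0,35,0],[0,0,25,0],[0,0,15,0],[0,0,5,0],[0,0,0,0]]' |sed -n '2p;4p'
python3 -m handwheel '[[0,0,0,0],[0,0,0,0],[0,0,0,0],[0,0,0,0],[0,0,0,0]]' -0.3 |sed -n '2p;4,6p'
python3 -m handwheel '[[0,0,0,0],[0,0,0,0],[0,0,0,0],[0,0,0,0],[0,0,-10,0]]' |sed -n '2p;4,6p'
python3 -m handwheel '[[0,0,-20,0],[0,0,-35,0],[0,0,-35,0],[0,0,-35,0],[0,0,-35,0]]' |sed -n '2p;4,6p'
python3 -m handwheel '[[0,0,-30,0],[0,0,-10,0],[0,0,0,0]]' |sed -n '2p;4,6p'
python3 -c "
from h import *
c=np.array([.512,.323]);ey=np.array([-.9945,.1045])
delta([*(c-.010*ey),.26],84)"
```

```text
ee_pos: [0.5187, 0.0427, 0.1228]
ft_force: [1.8, -0.1, -0.1]
ee_pos: [0.5174, 0.0427, 0.0419]
ft_force: [-0.8, 0.3, 1.4]
ee_pos: [0.5169, 0.0423, 0.0419]
ft_force: [0.2, 0.5, 0.9]
gripper_width: 0.061
gripper_force: 0.0
ee_pos: [0.5145, 0.0426, 0.0496]
ft_force: [-0.1, 0.8, -0.6]
gripper_width: 0.0448
gripper_force: 20.0
ee_pos: [0.5158, 0.0425, 0.2133]
ft_force: [0.7, -0.7, -0.3]
gripper_width: 0.0451
gripper_force: 20.0
ee_pos: [0.518, 0.0422, 0.2547]
ft_force: [-0.5, -0.3, -1.4]
gripper_width: 0.0451
gripper_force: 20.0
pos [0.518  0.0422 0.2547] yaw -62.2 delta [ 133.8 -245.7   -5.6] turn 33.8 q6 0.93 t 38.9
```

```bash
python3 -m handwheel '[[10,-18,0,0],[16,-30,0,0],[18,-33,0,0],[18,-33,0,0],[18,-33,0,0]]'  >/dev/null
python3 -m handwheel '[[18,-33,0,0],[18,-33,0,0],[12,-22,0,0],[6,-11,0,0],[0,0,0,0]]' >/dev/null
python3 -m handwheel '[[0,0,0,6.8],[0,0,0,6.8],[0,0,0,6.8],[0,0,0,6.8],[0,0,0,6.6]]' >/dev/null
python3 -m handwheel '[[0,0,0,0],[0,0,0,0]]'|sed -n '2p;4,6p'
python3 red.py; python3 -c "
from h import *
c=np.array([.512,.323]);ey=np.array([-.9945,.1045])
delta([*(c-.010*ey),.117],84)"
```

```text
ee_pos: [0.5203, 0.3208, 0.2502]
ft_force: [0.7, 0.2, -0.4]
gripper_width: 0.0446
gripper_force: 20.0
wrist [ 320  116   56   56 2481] [347.8 144. ] [0.5675 0.2915 0.132 ] carrier -0.0255 -0.0585 fill 0.79
scene [251 198  15   9 112] [258. 202.] [0.5632 0.2936 0.132 ] carrier -0.0239 -0.054 fill 0.83
scene [224 376  40  24 489] [244.3 387.7] [0.1011 0.6694 0.132 ] carrier 0.3015 0.4448 fill 0.51
side [273 226  12   9  61] [277.8 230.5] [0.5672 0.3029 0.132 ] carrier -0.0142 -0.057 fill 0.56
side [339 377  32  10 253] [355.5 381.7] [0.1643 0.6779 0.132 ] carrier 0.3167 0.3829 fill 0.79
[0.5685 0.2929 0.1258]
pos [0.5204 0.3217 0.2507] yaw -96.0 delta [  1.6  -0.4 133.7] turn 0.0 q6 2.03 t 40.5
```

```bash
python3 -m handwheel '[[1.5,-2,20,0],[0,0,25,0],[0,0,25,0],[0,0,20,0],[0,0,15,0]]' |sed -n '2p;4p'
python3 -m handwheel '[[0,0,12,0],[0,0,5,0],[0,0,0,0]]' |sed -n '2p;4p'
python3 -m handwheel '[[0,0,3,0],[0,0,0,0],[0,0,0,0]]' |sed -n '2p;4p'
python3 -m handwheel '[[0,0,2,0],[0,0,0,0],[0,0,0,0]]' |sed -n '2p;4p'
```

```text
ee_pos: [0.521, 0.3237, 0.1436]
ft_force: [0.1, -0.0, -0.0]
ee_pos: [0.5214, 0.324, 0.1279]
ft_force: [-0.1, -0.5, -0.4]
ee_pos: [0.5227, 0.3246, 0.1271]
ft_force: [0.1, 0.5, -0.7]
ee_pos: [0.5221, 0.3244, 0.1243]
ft_force: [0.3, 0.2, -0.6]
```

```bash
python3 -m handwheel '[[0,0,2,0],[0,0,0,0],[0,0,0,0]]' |sed -n '2p;4p'
python3 -m handwheel '[[0,0,2,0],[0,0,0,0],[0,0,0,0]]' |sed -n '2p;4p'
python3 -m handwheel '[[0,0,2,0],[0,0,0,0],[0,0,0,0]]' |sed -n '2p;4p'
python3 -m handwheel '[[0,0,1,0],[0,0,0,0],[0,0,0,0]]' |sed -n '2p;4p'
```

```text
ee_pos: [0.5219, 0.3243, 0.1219]
ft_force: [0.3, -0.8, -0.1]
ee_pos: [0.5219, 0.3243, 0.1199]
ft_force: [0.2, -0.8, -0.2]
ee_pos: [0.5219, 0.3243, 0.1179]
ft_force: [-0.3, 1.0, -0.9]
ee_pos: [0.522, 0.3243, 0.117]
ft_force: [0.4, 0.5, -1.3]
```

```bash
python3 -m handwheel '[[0,0,1,0],[0,0,0,0],[0,0,0,0]]' |sed -n '2p;4p'
python3 -m handwheel '[[0,0,1,0],[0,0,0,0],[0,0,0,0]]' |sed -n '2p;4p'
python3 -m handwheel '[[0,0,1,0],[0,0,0,0],[0,0,0,0]]' |sed -n '2p;4p'
python3 -m handwheel '[[0,0,1,0],[0,0,0,0],[0,0,0,0]]' |sed -n '2p;4p'
```

```text
ee_pos: [0.522, 0.3243, 0.116]
ft_force: [0.2, 0.7, -0.5]
ee_pos: [0.522, 0.3243, 0.115]
ft_force: [0.2, 0.1, -0.1]
ee_pos: [0.522, 0.3243, 0.114]
ft_force: [0.6, 0.3, -0.9]
ee_pos: [0.5222, 0.3244, 0.1133]
ft_force: [0.6, 0.8, -0.0]
```

```bash
python3 -m handwheel '[[0,0,1,0],[0,0,0,0],[0,0,0,0]]' |sed -n '2p;4p'
python3 -m handwheel '[[0,0,0,0],[0,0,0,0],[0,0,0,0],[0,0,0,0],[0,0,0,0]]' 0.16 |sed -n '2p;4,5p'
python3 -m handwheel '[[0,0,-6,0],[0,0,-12,0],[0,0,-25,0],[0,0,-30,0],[0,0,-35,0]]' |sed -n '2p;4p'
python3 -m handwheel '[[0,0,-35,0],[0,0,-35,0],[0,0,-25,0],[0,0,0,0],[0,0,0,0]]' 1 |sed -n '2p;4p'
cat > yl.py <<'E'
from h import *
np.set_printoptions(precision=4,suppress=True)
c0=np.array([.512,.323]);ey=np.array([-.9945,.1045]);ex=np.array([.1045,.9945])
for n in("wrist","scene","side"):
    s=shot(n);H,S,V=cv2.split(cv2.cvtColor(s["img"],cv2.COLOR_BGR2HSV))
    for nm,z,m in (("yel",.128,(H>20)&(H<35)&(S>120)&(V>110)),("red",.132,((H<8)|(H>172))&(S>140)&(V>90))):
        N,l,st,c=cv2.connectedComponentsWithStats(m.astype("u1"))
        for i in range(1,N):
            P=onz(s,*c[i],z)
            if st[i,4]>40 and np.linalg.norm(P[:2]-c0)<.2: print(n,nm,st[i],P,"carrier",((P[:2]-c0)@ex).round(4),((P[:2]-c0)@ey).round(4), "fill",(st[i,4]/(st[i,2]*st[i,3])).round(2))
E
python3 yl.py
```

```text
ee_pos: [0.5225, 0.3244, 0.1133]
ft_force: [-1.2, -0.3, 5.7]
ee_pos: [0.5219, 0.3243, 0.1118]
ft_force: [-0.4, -0.2, 0.5]
gripper_width: 0.0536
ee_pos: [0.5212, 0.324, 0.221]
ft_force: [0.9, -0.8, 0.4]
ee_pos: [0.5229, 0.3247, 0.3185]
ft_force: [0.3, 0.3, -0.6]
wrist yel [205  37  69  21 322] [0.6705 0.3913 0.128 ] carrier 0.0844 -0.1505 fill 0.22
wrist yel [ 298  167   42   41 1353] [0.5226 0.3255 0.128 ] carrier 0.0036 -0.0102 fill 0.79
wrist red [ 324  121   45   46 1585] [0.5673 0.2914 0.132 ] carrier -0.0257 -0.0583 fill 0.77
scene yel [251 210  16   9 110] [0.5161 0.3278 0.128 ] carrier 0.0052 -0.0036 fill 0.76
scene red [251 198  15   9 112] [0.5632 0.2936 0.132 ] carrier -0.0239 -0.054 fill 0.83
side yel [281 235  14  12 131] [0.5199 0.3258 0.128 ] carrier 0.0037 -0.0076 fill 0.78
side red [273 223  15  12 129] [0.5653 0.2925 0.132 ] carrier -0.0247 -0.0562 fill 0.72
```

Both pots stand upright on the packs. Now the lid: raise high and look from above beyond the stand.

```bash
python3 -m handwheel '[[0,0,-36,0],[0,0,-36,0],[0,0,-36,0],[0,0,-36,0],[0,0,-36,0]]' |sed -n 2p
python3 -m handwheel '[[5,30,0,0],[6,36,0,0],[6,36,0,0],[6,36,0,0],[6,36,0,0]]' >/dev/null
python3 -m handwheel '[[6,36,0,0],[6,36,0,0],[6,36,0,0],[6,36,0,0],[6,36,0,0]]' >/dev/null
python3 -m handwheel '[[6,36,0,0],[6,36,0,0],[6,36,0,0],[6,36,0,0],[6,36,0,0]]' >/dev/null
python3 -m handwheel '[[0,0,0,0],[0,0,0,0]]' |sed -n 2p
python3 - <<'E'
from h import *
import pickle
s=shot("wrist","w20");pickle.dump({k:s[k] for k in("img","K","C")},open("w20.pkl","wb"))
d=shot("side","s20");o=np.zeros((600,800,3),np.uint8);o[:450,:720]=cv2.resize(s["img"],(720,450))
o[450:,:300]=cv2.resize(d["img"][95:170,255:405],(300,150));e=shot("scene","sc20");o[450:,320:620]=cv2.resize(e["img"][140:215,280:430],(300,150))
cv2.imwrite("pics/lid.png",o)
E
```

```text
ee_pos: [0.5215, 0.3241, 0.495]
ee_pos: [0.5539, -0.2177, 0.4924]
```

View pics/lid.png

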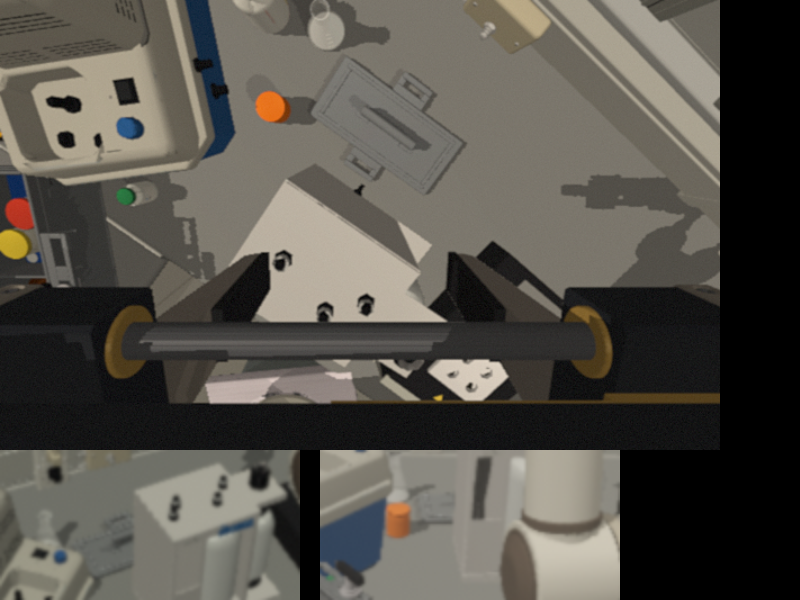

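The last view shows the lid (px ÷1.125): plate corners (345,57), (466,143), (429,193) and (313,112), handle from (357,108) to (420,148), ears (413,90) and (362,163). It lies behind the stand, right of the orange look-alike. Now its position.

Run:
```python
from h import *
import pickle
np.set_printoptions(precision=4,suppress=True)
s=pickle.load(open("w20.pkl","rb"))
f=lambda u,v,z: onz(s,u/1.125,v/1.125,z)[:2]
c=[f(u,v,.014) for u,v in [(345,57),(466,143),(429,193),(313,112)]]
print(c,np.mean(c,0),[np.linalg.norm(c[i]-c[i-1]) for i in range(4)])
yw=lambda d: np.degrees(np.arctan2(d[1],d[0]))
print("yaw long",yw(c[1]-c[0]),yw(c[2]-c[3]),"short",yw(c[0]-c[3]),yw(c[1]-c[2]))
e1,e2=f(413,90,.012),f(362,163,.012);print("ears",e1,e2,(e1+e2)/2,np.linalg.norm(e1-e2),yw(e1-e2))
h1,h2=f(357,108,.05),f(420,148,.05);print("handle",(h1+h2)/2,np.linalg.norm(h1-h2),yw(h2-h1))
delta([*((h1+h2)/2),.30],yw(h2-h1)+90)
for t in [(.478,-.048),(.588,-.144),(.47,-.28),(.36,-.18)]: print(t,((np.array(t)-(h1+h2)/2)@[np.cos(np.radians(yw(h2-h1))),np.sin(np.radians(yw(h2-h1)))]).round(3),((np.array(t)-(h1+h2)/2)@[-np.sin(np.radians(yw(h2-h1))),np.cos(np.radians(yw(h2-h1)))]).round(3))
```

```text
[array([ 0.7544, -0.216 ]), array([ 0.5933, -0.4107]), array([ 0.5121, -0.3408]), array([ 0.6739, -0.1511])] [ 0.6334 -0.2796] [np.float64(0.10343024199768538), np.float64(0.25265303961788005), np.float64(0.1071108890286923), np.float64(0.2493897377367984)]
yaw long -129.61189024655243 -130.4551582661325 short -38.89149959489835 -40.67638831851672
ears [ 0.6909 -0.3248] [ 0.5786 -0.2257] [ 0.6347 -0.2753] 0.1498512440379763 -41.4263394041683
handle [ 0.6321 -0.2753] 0.12206684998328413 -127.39152052849842
pos [ 0.5543 -0.215   0.4947] yaw -96.0 delta [ 83.8  52.1 194.6] turn -58.6 q6 1.1 t 47.3
(0.478, -0.048) -0.087 -0.26
(0.588, -0.144) -0.078 -0.115
(0.47, -0.28) 0.102 -0.126
(0.36, -0.18) 0.089 -0.274
```

```bash
python3 -m handwheel '[[17,11,0,0],[17,11,0,0],[17,11,0,0],[17,11,0,0],[17,10,0,0]]' >/dev/null
python3 -m handwheel '[[0,0,0,-7],[0,0,0,-7],[0,0,0,-7],[0,0,0,-7],[0,0,0,-7]]' >/dev/null
python3 -m handwheel '[[0,0,0,-7],[0,0,0,-7],[0,0,0,-7],[0,0,30,0],[0,0,35,0]]' >/dev/null
python3 -m handwheel '[[0,0,35,0],[0,0,35,0],[0,0,35,0],[0,0,35,0],[0,0,30,0]]' >/dev/null
python3 -m handwheel '[[0,0,0,0],[0,0,0,0]]' |sed -n 2,4p
python3 - <<'E'
from h import *
import pickle
np.set_printoptions(precision=4,suppress=True)
s=shot("wrist","w21");pickle.dump({k:s[k] for k in("img","K","C")},open("w21.pkl","wb"))
delta([.633,-.277,.045],-40)
p,Rm,o=pose()
g=cv2.GaussianBlur(cv2.cvtColor(s["img"],cv2.COLOR_BGR2GRAY),(3,3),0)
L=cv2.createLineSegmentDetector().detect(g)[0].reshape(-1,4)
for l in L:
    n=np.hypot(l[2]-l[0],l[3]-l[1]); P=Rm.T@(onz(s,(l[0]+l[2])/2,(l[1]+l[3])/2,.014)-p)*1000
    if n>25 and abs(P[0])<170 and abs(P[1])<120 and max(l[1],l[3])<300: 
        a=Rm.T@(onz(s,l[0],l[1],.014)-p)*1000;b=Rm.T@(onz(s,l[2],l[3],.014)-p)*1000
        print(l.round(0).astype(int),"tool z=.014:",a[:2].round(1),b[:2].round(1),"g",g[int((l[1]+l[3])/2),int((l[0]+l[2])/2)])
E
```

```text
ee_pos: [0.6326, -0.2769, 0.2589]
orientation: [-0.002, 0.906, 0.423, -0.001]
ft_force: [-0.1, -0.1, 1.1]
pos [ 0.6338 -0.2779  0.2619] yaw -40.0 delta [  0.1  -1.5 216.9] turn 0.0 q6 0.11 t 49.2
[224 286 411 285] tool z=.014: [-152.7 -134.7] [-152.   126.5] g 104
[238 223 240 254] tool z=.014: [ -61.  -109.5] [-105.7 -109.9] g 57
[396 256 398 224] tool z=.014: [-107.2  103.3] [-62.3 102.9] g 100
[414 286 396 256] tool z=.014: [-153.1  131.6] [-107.6  103.2] g 73
[301  73 274  73] tool z=.014: [127.2 -24. ] [127.1 -55.2] g 82
[357 263 366  76] tool z=.014: [-118.3   50.2] [123.7  54.1] g 110
[253 194 252 156] tool z=.014: [-21.5 -87.5] [ 28.8 -86.4] g 109
[325 136 337 159] tool z=.014: [53.   5.2] [25.2 21.3] g 96
[258 163 261 188] tool z=.014: [ 19.4 -80.2] [-13.3 -77.4] g 85
[372 192 374 156] tool z=.014: [-18.1  66.4] [28.8 67.5] g 113
[363 204 361 267] tool z=.014: [-34.9  56.3] [-123.8   55.5] g 98
[388 205 363 204] tool z=.014: [-35.2  88.8] [-34.3  55.8] g 90
[370  86 367 143] tool z=.014: [112.5  59.1] [44.3 57.7] g 90
[275 143 276 203] tool z=.014: [ 44.4 -57.4] [-33.2 -58.1] g 106
[279 263 356 265] tool z=.014: [-118.9  -56.5] [-120.9   48.6] g 110
[359 268 281 267] tool z=.014: [-126.2   53.9] [-124.6  -54.9] g 96
[336 159 334 233] tool z=.014: [24.2 19.9] [-74.7  18.4] g 91
[385 161 383 194] tool z=.014: [22.6 81.4] [-21.3  80.9] g 98
[322 222 324 136] tool z=.014: [-58.9   1.8] [53.6  3.7] g 101
[394 162 390 203] tool z=.014: [21. 93.] [-33.2  91.5] g 103
[388 197 390 159] tool z=.014: [-24.6  87.5] [24.1 88.3] g 115
[286  88 354  89] tool z=.014: [110.1 -42.2] [108.4  40.5] g 119
[354  92 286  91] tool z=.014: [104.7  40.6] [106.5 -42.3] g 107
[365 156 363 197] tool z=.014: [28.9 55.8] [-24.7  55.1] g 98
[346  74 311  74] tool z=.014: [125.7  29.6] [125.8 -12.1] g 104
[286 122 286 148] tool z=.014: [ 70.2 -43.2] [ 38.2 -44. ] g 105
[311 197 311 141] tool z=.014: [-24.7 -13. ] [ 47.5 -12.2] g 116
```

The lid lies centred under the TCP within 1 mm: plate edges at tool x +127/-125 mm, y -58/+57 mm. Down to the handle and grip.

```bash
python3 -m handwheel '[[0.5,0,20,0],[0,-0.5,35,0],[0,0,35,0],[0,0,35,0],[0,0,35,0]]' 1 40 |sed -n '2p;4p'
python3 -m handwheel '[[0,0,30,0],[0,0,15,0],[0,0,7,0],[0,0,0,0],[0,0,0,0]]' |sed -n '2,4p'
python3 -c "
from h import *
delta([.633,-.277,.0445],-40)"
```

```text
ee_pos: [0.6356, -0.2792, 0.1033]
ft_force: [0.1, -0.1, -0.4]
ee_pos: [0.6349, -0.2791, 0.0511]
orientation: [0.002, 0.906, 0.422, 0.001]
ft_force: [0.0, -0.1, 0.3]
pos [ 0.6349 -0.2791  0.0511] yaw -40.0 delta [ 0.4 -2.8  6.6] turn -0.0 q6 0.11 t 50.0
```

```bash
python3 -m handwheel '[[0,0,4,0],[0,-1.5,2.5,0],[0,0,0,0],[0,0,0,0],[0,0,0,0]]' -0.85 40 |sed -n '2p;4p'
python3 -m handwheel '[[0,0,0,0],[0,0,0,0],[0,0,0,0],[0,0,0,0],[0,0,0,0]]' |sed -n '2p;4,6p'
python3 -m handwheel '[[0,0,0,0],[0,0,0,0],[0,0,0,0],[0,0,0,0],[0,0,0,0]]' |sed -n '2p;4,6p'
python3 -m handwheel '[[0,0,0,0],[0,0,0,0],[0,0,0,0],[0,0,0,0],[0,0,0,0]]' |sed -n '2p;4,6p'
```

```text
ee_pos: [0.632, -0.2772, 0.0421]
ft_force: [0.6, 0.8, -0.4]
ee_pos: [0.6319, -0.2771, 0.0416]
ft_force: [0.5, -0.2, 0.5]
gripper_width: 0.0274
gripper_force: 0.0
ee_pos: [0.6318, -0.2771, 0.0416]
ft_force: [-0.1, -0.6, 0.3]
gripper_width: 0.016
gripper_force: 40.0
ee_pos: [0.6319, -0.277, 0.0416]
ft_force: [0.0, 1.1, 0.0]
gripper_width: 0.0155
gripper_force: 40.0
```

```bash
python3 -m handwheel '[[0,0,-5,0],[0,0,-15,0],[0,0,-25,0],[0,0,-30,0],[0,0,-35,0]]' |sed -n '2p;4,6p'
python3 -m handwheel '[[0,0,-35,0],[0,0,-35,0],[0,0,-35,0],[0,0,-35,0],[0,0,-35,0]]' |sed -n '2p;4,6p'
python3 -m handwheel '[[0,0,-35,0],[0,0,-35,0],[0,0,-35,0],[0,0,-15,0],[0,0,0,0]]' |sed -n '2p;4,6p'
python3 - <<'E'
from h import *
s=shot("side");w=shot("scene")
for z in(.27,.44): print(z,onz(s,384,108,z).round(3),onz(s,385,150,z).round(3),"scene cap(415,125)",onz(w,415,125,z).round(3))
delta([.512,.323,.46],84)
E
```

```text
ee_pos: [0.6308, -0.2764, 0.1519]
ft_force: [0.1, -0.0, -2.1]
gripper_width: 0.0155
gripper_force: 40.0
ee_pos: [0.6314, -0.2767, 0.3296]
ft_force: [-0.1, -0.4, -2.7]
gripper_width: 0.0158
gripper_force: 40.0
ee_pos: [0.6323, -0.2773, 0.4539]
ft_force: [-0.1, 0.7, -2.1]
gripper_width: 0.0159
gripper_force: 40.0
0.27 [ 0.387 -0.272  0.27 ] [ 0.319 -0.06   0.27 ] scene cap(415,125) [ 0.401 -0.284  0.27 ]
0.44 [ 0.346 -0.069  0.44 ] [0.289 0.113 0.44 ] scene cap(415,125) [0.18 0.09 0.44]
pos [ 0.6318 -0.277   0.4468] yaw -40.1 delta [ 382.2 -477.8  -13.4] turn 55.9 q6 0.11 t 53.0
```

```bash
python3 -m handwheel '[[6,-8,-5,0],[12,-15,-5,0],[18,-22.5,0,0],[22.5,-28.1,0,0],[22.5,-28.1,0,0]]' >/dev/null
python3 -m handwheel '[[22.5,-28.1,0,0],[22.5,-28.1,0,0],[22.5,-28.1,0,0],[22.5,-28.1,0,0],[22.5,-28.1,0,0]]' >/dev/null
python3 -m handwheel '[[22.5,-28.1,0,0],[22.5,-28.1,0,0],[22.5,-28.1,0,0],[22.5,-28.1,0,0],[22.5,-28.1,0,0]]' >/dev/null
python3 -m handwheel '[[22.5,-28.1,0,0],[22.5,-28.1,0,0],[18,-22.5,0,0],[12,-15,0,0],[6,-8,0,0]]' >/dev/null
python3 -m handwheel '[[0,0,0,5],[0,0,0,7],[0,0,0,7],[0,0,0,7],[0,0,0,7]]' >/dev/null
python3 -m handwheel '[[0,0,0,7],[0,0,0,7],[0,0,0,6],[0,0,0,3],[0,0,0,0]]'  |sed -n '2p;4,6p'
python3 -c "
from h import *
delta([.512,.323,.28],84)"
```

```text
ee_pos: [0.5096, 0.3302, 0.4552]
ft_force: [0.3, 0.3, -2.3]
gripper_width: 0.0157
gripper_force: 40.0
pos [0.5096 0.3302 0.4552] yaw -96.2 delta [  3.5   6.6 175.2] turn -0.2 q6 2.05 t 55.5
```

Before lowering, I refine the carrier's pose from the saved wrist pictures with line segments, in the nominal carrier frame.

Run:
```python
from h import *
import pickle
np.set_printoptions(precision=1,suppress=True)
c0=np.array([.512,.323]);a=np.radians(174);ey=np.array([np.cos(a),np.sin(a)]);ex=np.array([ey[1],-ey[0]]); print(ex)
def run(nm,s):
    g=cv2.cvtColor(s["img"],cv2.COLOR_BGR2GRAY);L=cv2.createLineSegmentDetector().detect(g)[0].reshape(-1,4);print(nm)
    for l in L:
        P=[onz(s,l[0],l[1],.142)[:2]-c0,onz(s,l[2],l[3],.142)[:2]-c0];q=np.array([[p@ex,p@ey] for p in P])*1000;d=q[1]-q[0]
        if np.hypot(*d)<35 or l[[1,3]].max()>225 and nm!="w2" : continue
        ang=np.degrees(np.arctan2(d[1],d[0]))
        if abs(abs(ang)-90)<4 and 46<abs(q[:,0].mean())<60 and abs(q[:,1]).max()<135: print("  side x",q[:,0],"y",q[:,1],"ang",round((ang%180)-90,2))
        if min(abs(ang),180-abs(ang))<4 and 112<abs(q[:,1].mean())<130 and abs(q[:,0]).max()<70: print("  end  y",q[:,1],"x",q[:,0])
for n in("w2","w3"): run(n,pickle.load(open(n+".pkl","rb")))
he=np.array(cams.camera("wrist")["hand_eye"]);K=pickle.load(open("w2.pkl","rb"))["K"]
for n,p,yw in [("w12",(.42883,.33147,.33679),83.7),("w10",(.4321,.3313,.3248),83.7),("w7",(.4319,.3311,.3129),83.7)]:
    T=np.eye(4);y=np.radians(yw);T[:3,:3]=np.array([[-np.sin(y),np.cos(y),0],[np.cos(y),np.sin(y),0],[0,0,-1]]);T[:3,3]=p
    run(n,dict(img=cv2.imread(f"pics/{n}.png"),K=K,C=T@he))
```

```text
[0.1 1. ]
w2
  end  y [-118.  -117.6] x [ 47.5 -46.9]
  side x [-49.3 -49.2] y [ 45.1 119.2] ang -0.13
  side x [-49.4 -49.4] y [-52.3  40.5] ang -0.04
  end  y [115.9 115.6] x [-46.4  11.7]
  side x [48.7 49.2] y [  69.9 -118.2] ang 0.14
  side x [-53.1 -53.9] y [  8.6 -31.5] ang -1.09
  side x [-53.  -52.9] y [86.3 11.6] ang 0.06
  side x [-56.3 -56.2] y [12.6 57.2] ang -0.2
  side x [56.4 56.3] y [ 35.3 -29.2] ang -0.07
  side x [53.2 53.4] y [-28.6  33.4] ang -0.18
w3
  side x [50.4 49.5] y [  44.3 -122.9] ang -0.29
  side x [50.7 50.3] y [97.  53.1] ang -0.59
  end  y [115.8 116.6] x [ 4.5 53.3]
  side x [53.5 54.6] y [-121.5   35.1] ang -0.42
  side x [56.9 56.6] y [ 36.2 -28.8] ang -0.21
w12
  end  y [118.1 117.3] x [-49.4  45.7]
  end  y [121.5 122.1] x [ 44.2 -47.8]
  end  y [126.4 127. ] x [40.  -5.2]
  side x [-55.2 -54.5] y [119.7  74.5] ang 0.92
w10
  end  y [117.7 116.8] x [-48.8  46.9]
  side x [-50.8 -50.8] y [ 83.6 120.1] ang 0.15
  side x [47.7 47.3] y [98.3 37.4] ang -0.35
  end  y [121.3 121.9] x [ 44.1 -47.3]
  end  y [126.2 126.2] x [ 24.2 -43.1]
  side x [-47.9 -47.1] y [113.4  55.5] ang 0.8
  side x [-55.2 -54.4] y [120.2  83.7] ang 1.22
  side x [-51.4 -51.3] y [39.5 78.2] ang -0.09
w7
```

The inner edges confirm the carrier centre (0.512, 0.323) to better than 1 mm, yaw 174.0°. I align and lower the lid.

```bash
python3 -m handwheel '[[2.5,6.6,20,-0.2],[0,0,35,0],[0,0,35,0],[0,0,35,0],[0,0,35,0]]' |sed -n '2p;4p'
python3 -m handwheel '[[0,0,35,0],[0,0,25,0],[0,0,10,0],[0,0,5,0],[0,0,0,0]]' |sed -n '2p;4p'
python3 -m handwheel '[[0,0,0,0],[0,0,0,0],[0,0,0,0]]' |sed -n '2p;4p'
python3 -c "
from h import *
delta([.511,.323,.178],84)"
```

```text
ee_pos: [0.5112, 0.3235, 0.2944]
ft_force: [0.5, -0.2, -2.5]
ee_pos: [0.5117, 0.3238, 0.2213]
ft_force: [0.3, 0.5, -2.8]
ee_pos: [0.513, 0.3244, 0.2238]
ft_force: [0.2, 0.2, -3.0]
pos [0.513  0.3244 0.2238] yaw -95.8 delta [-2.   1.7 45.8] turn 0.2 q6 2.04 t 56.7
```

```bash
python3 -m handwheel '[[-2,1.7,10,0.2],[0,0,10,0],[0,0,10,0],[0,0,0,0],[0,0,0,0]]' |sed -n '2p;4p'
python3 -m handwheel '[[0,0,0,0],[0,0,0,0],[0,0,0,0]]' |sed -n '2p;4p'
python3 -c "
from h import *
delta([.511,.323,.178],84)"
```

```text
ee_pos: [0.5088, 0.3222, 0.1899]
ft_force: [-0.3, 0.0, -2.5]
ee_pos: [0.5101, 0.3227, 0.1922]
ft_force: [-0.4, 0.1, -2.5]
pos [0.5101 0.3227 0.1922] yaw -96.0 delta [ 0.8 -0.4 14.2] turn -0.0 q6 2.04 t 57.3
```

```bash
python3 -m handwheel '[[0.8,-0.4,3,0],[0,0,0,0],[0,0,0,0],[0,0,0,0]]' |sed -n '2p;4p'
python3 -c "
from h import *
delta([.511,.323,.178],84)"
python3 -m handwheel '[[0,0,3,0],[0,0,0,0],[0,0,0,0]]' |sed -n '2p;4p'
python3 -m handwheel '[[0,0,2,0],[0,0,0,0],[0,0,0,0]]' |sed -n '2p;4p'
```

```text
ee_pos: [0.5106, 0.3229, 0.1886]
ft_force: [-0.7, -0.2, -2.8]
pos [0.5106 0.3229 0.1886] yaw -96.1 delta [ 0.4 -0.2 10.6] turn -0.1 q6 2.04 t 57.7
ee_pos: [0.5104, 0.3228, 0.1852]
ft_force: [-0.2, -0.7, -2.4]
ee_pos: [0.5105, 0.3228, 0.1834]
ft_force: [-0.1, -0.1, -2.3]
```

```bash
python3 -m handwheel '[[0.4,0,1.5,0],[0,0,0,0],[0,0,0,0]]' |sed -n '2p;4p'
python3 -m handwheel '[[0,0,1.5,0],[0,0,0,0],[0,0,0,0]]' |sed -n '2p;4p'
python3 -m handwheel '[[0,0,1.5,0],[0,0,0,0],[0,0,0,0]]' |sed -n '2p;4p'
```

```text
ee_pos: [0.5109, 0.3228, 0.182]
ft_force: [-0.4, -0.3, -3.1]
ee_pos: [0.5109, 0.3228, 0.1805]
ft_force: [0.4, 0.3, -2.5]
ee_pos: [0.5109, 0.3228, 0.179]
ft_force: [0.0, -0.8, -2.6]
```

```bash
python3 -m handwheel '[[0,0,1,0],[0,0,0,0],[0,0,0,0]]' |sed -n '2p;4p'
python3 -m handwheel '[[0,0,1,0],[0,0,0,0],[0,0,0,0]]' |sed -n '2p;4p'
python3 -m handwheel '[[0,0,1,0],[0,0,0,0],[0,0,0,0]]' |sed -n '2p;4p'
```

```text
ee_pos: [0.5109, 0.3228, 0.178]
ft_force: [0.4, -1.0, -2.1]
ee_pos: [0.5112, 0.3229, 0.1776]
ft_force: [-1.0, -0.9, 0.3]
ee_pos: [0.5112, 0.3229, 0.1775]
ft_force: [-3.2, -1.6, 5.8]
```

Seated at exactly the expected height (0.1776). Release, rise, and measure lid slots and keys numerically.

```bash
python3 -m handwheel '[[0,0,-1,0],[0,0,0,0],[0,0,0,0],[0,0,0,0],[0,0,0,0]]' 0.2 |sed -n '2p;4,5p'
python3 -m handwheel '[[0,0,0,0],[0,0,0,0],[0,0,0,0],[0,0,-10,0],[0,0,-20,0]]' |sed -n '2p;4,5p'
python3 -m handwheel '[[0,0,-30,0],[0,0,-35,0],[0,0,-35,0],[0,0,-35,0],[-20,0,-20,0]]' >/dev/null
python3 -m handwheel '[[-30,0,0,0],[-30,0,0,0],[-20,0,0,0],[0,0,0,0],[0,0,0,0]]' |sed -n '2p;4,5p'
cat > lines.py <<'E'
from h import *
import sys,pickle
np.set_printoptions(precision=1,suppress=True,linewidth=160)
c0=np.array([.512,.323]);a=np.radians(174);ey=np.array([np.cos(a),np.sin(a)]);ex=np.array([ey[1],-ey[0]])
s=shot("wrist",sys.argv[1]);p=pose()[0];print("TCP",p)
z=float(sys.argv[2]);tocar=lambda u,v,z:np.array([(onz(s,u,v,z)[:2]-c0)@ex,(onz(s,u,v,z)[:2]-c0)@ey])*1000
g=cv2.cvtColor(s["img"],cv2.COLOR_BGR2GRAY);L=cv2.createLineSegmentDetector().detect(g)[0].reshape(-1,4)
for l in L:
    q=np.array([tocar(l[0],l[1],z),tocar(l[2],l[3],z)]);d=q[1]-q[0];n=np.hypot(*d)
    if n<12 or abs(q[:,0]).max()>105 or abs(q[:,1]).max()>135: continue
    ang=np.degrees(np.arctan2(d[1],d[0]))%180
    if abs(ang-90)<6: print(" long x",q[:,0],"y",q[:,1],"px",l.round(0).astype(int))
    elif min(ang,180-ang)<6: print(" cross y",q[:,1],"x",q[:,0],"px",l.round(0).astype(int))
V=g
m=(s["img"].max(2)<60).astype("u1")
N,lab,st,c=cv2.connectedComponentsWithStats(m)
for i in range(1,N):
    q=tocar(*c[i],.185)
    if 150<st[i,4]<4000 and abs(q).max()<140: 
        (cx,cy),wh,an=cv2.minAreaRect(np.argwhere(lab==i)[:,::-1].astype(np.float32));print("dark",st[i],"car(.185)",q,tocar(cx,cy,.185),"rect",np.round(wh,1),round(an,1))
E
python3 lines.py w30 .150
```

```text
ee_pos: [0.511, 0.3228, 0.1769]
ft_force: [0.4, 0.9, -0.0]
gripper_width: 0.0468
ee_pos: [0.5093, 0.3222, 0.2051]
ft_force: [0.1, 0.8, -0.2]
gripper_width: 0.0553
ee_pos: [0.4112, 0.3336, 0.3633]
ft_force: [0.1, 0.1, -0.9]
gripper_width: 0.055
TCP [0.4 0.3 0.4]
 long x [-75.2 -74.4] y [85.7 68.2] px [383 169 383 154]
 long x [-74.3 -75. ] y [62.6 39.8] px [383 149 385 129]
 long x [-90.4 -91.8] y [37.1 68.2] px [399 127 398 154]
 long x [75.2 75.2] y [44.  61.1] px [253 133 254 148]
 long x [75.3 75. ] y [72.5 93.2] px [255 158 256 176]
 long x [-90.8 -91. ] y [72.5 96.1] px [397 158 396 178]
 long x [-59.3 -61.5] y [53.8 75.5] px [371 142 372 161]
 long x [91.6 91.3] y [96.1 38.4] px [242 178 239 128]
 long x [-54.2 -54. ] y [120.4 -43. ] px [364 198 369  51]
 long x [61.7 61.1] y [72.5 55.3] px [266 158 266 143]
 long x [85.6 85.1] y [ 24.7 -29.2] px [243 116 241  64]
 long x [81.2 81.3] y [-20.2  16.7] px [245  73 247 108]
 long x [-54.9 -54.3] y [-44.2 -91.1] px [370  49 371   1]
 long x [-69.3 -69.2] y [ 16.6 -27.9] px [381 108 383  66]
 cross y [-30.1 -30.9] x [-89.9 -55.9] px 
[... 2190 characters left out ...]
266  18 270 123]
 cross y [101.5 101.8] x [ 20.5 -19.6] px [302 183 336 183]
 long x [-56.8 -57. ] y [-91.1 -78.1] px [374   1 374  14]
 cross y [105.7 104.5] x [-38.9  14.6] px [352 186 307 185]
 long x [7.2 7.7] y [-59.   46.9] px [313  34 312 136]
 cross y [29.6 29. ] x [66.4 80.5] px [261 120 248 120]
 long x [70.9 71.7] y [-8.6  8.6] px [255  84 255 101]
 cross y [58.1 58.7] x [-10.3  11.3] px [328 146 309 146]
 long x [82.7 82.7] y [79.8 37. ] px [249 164 247 127]
 long x [24.9 26.6] y [-26.6 -44.2] px [296  67 295  49]
dark [241 125  15  56 694] car(.185) [74.8 63.4] [74.6 63.2] rect [55.1 13.6] 86.4
dark [383 126  16  55 692] car(.185) [-74.9  63.5] [-74.8  63.6] rect [13.5 54.4] 3.6
```

Lid lies square (sides -57/+56 mm, near end 123 mm). For the keys I'll measure slot and key relative to the TCP at the same tool yaw, so calibration bias cancels. First I hover over the -x slot.

```bash
python3 -c "
from h import *
delta([.504,.2464,.30],84)"
sed -i 's/^V=g/tp=np.array([(p[:2]-c0)@ex,(p[:2]-c0)@ey])*1000;print("TCP carrier",tp)\nR0=[float(x) for x in sys.argv[3:7]]\nV=g/; s/if n<12 or/if n<9 or/' lines.py
python3 - <<'E'
t=open('lines.py').read()
t=t.replace("abs(q[:,0]).max()>105 or abs(q[:,1]).max()>135: continue","q[:,0].min()<R0[0] or q[:,0].max()>R0[1] or q[:,1].min()<R0[2] or q[:,1].max()>R0[3]: continue")
i=t.index("R0=");ln=t[i:t.index("\n",i)+1];t=t.replace(ln,"");t=t.replace("s=shot(","R0=[float(x) for x in sys.argv[3:7]]\ns=shot(");open('lines.py','w').write(t)
E
python3 -m handwheel '[[12,9,0,0],[20,18,0,0],[22,21,-10,0],[22,21,0,0],[20,11,0,0]]' -0.13 >/dev/null
python3 -m handwheel '[[5,0,20,0],[0,0,30,0],[0,0,20,0],[0,0,0,0],[0,0,0,0]]' |sed -n '2p;4,5p'
python3 -c "
from h import *
delta([.504,.2464,.30],84)"
python3 lines.py w31 .150 -97 -58 -40 40
```

```text
pos [0.4119 0.3333 0.3628] yaw -96.0 delta [100.6  76.8  62.9] turn -0.0 q6 2.13 t 61.4
ee_pos: [0.5038, 0.2425, 0.3011]
ft_force: [0.0, 0.1, 0.7]
gripper_width: 0.0404
pos [0.5038 0.2425 0.3011] yaw -96.1 delta [-0.2 -3.9  1.1] turn -0.1 q6 1.91 t 62.2
TCP [0.5 0.2 0.3]
 cross y [17.9 17.9] x [-81.3 -71.2] px [319 211 309 211]
 long x [-69.2 -69.1] y [ 17.9 -28.6] px [307 211 307 164]
 long x [-82.2 -82.5] y [-16.4  25.8] px [320 177 321 218]
 cross y [-33.5 -34. ] x [-71.7 -81.4] px [309 159 319 159]
TCP carrier [-80.5  -0.8]
dark [146  32  58  17 184] car(.185) [  29.  -128.2] [  31.3 -128.3] rect [ 8.4 58.7] 76.2
```

Run:
```python
from h import *
g=cv2.cvtColor(cv2.imread("pics/w31.png"),cv2.COLOR_BGR2GRAY).astype(int)
print("col314",[(r,g[r,311:318].mean().astype(int).item()) for r in range(150,226)])
print("row190",[(c,g[187:194,c].mean().astype(int).item()) for c in range(285,345)])
print("row170",[(c,g[167:173,c].mean().astype(int).item()) for c in range(295,335)])
```

```text
col314 [(150, 103), (151, 101), (152, 100), (153, 101), (154, 102), (155, 102), (156, 101), (157, 101), (158, 101), (159, 95), (160, 80), (161, 77), (162, 112), (163, 145), (164, 148), (165, 147), (166, 146), (167, 145), (168, 145), (169, 145), (170, 144), (171, 146), (172, 141), (173, 121), (174, 108), (175, 103), (176, 102), (177, 103), (178, 102), (179, 103), (180, 103), (181, 104), (182, 103), (183, 102), (184, 103), (185, 103), (186, 102), (187, 103), (188, 103), (189, 103), (190, 102), (191, 102), (192, 103), (193, 102), (194, 102), (195, 102), (196, 104), (197, 102), (198, 103), (199, 103), (200, 103), (201, 103), (202, 102), (203, 103), (204, 103), (205, 103), (206, 103), (207, 103), (208, 98), (209, 77), (210, 87), (211, 128), (212, 145), (213, 144), (214, 145), (215, 144), (216, 144), (217, 144), (218, 144), (219, 144), (220, 137), (221, 124), (222, 139), (223, 145), (224, 143), (225, 143)]
row190 [(285, 131), (286, 102), (287, 101), (288, 121), (289, 145), (290, 150), (291, 148), (292, 137), (293, 116), (294, 118), (295, 144), (296, 146), (297, 144), (298, 144), (299, 143)
[... 325 characters left out ...]
(327, 145), (328, 143), (329, 125), (330, 99), (331, 91), (332, 102), (333, 108), (334, 115), (335, 121), (336, 136), (337, 150), (338, 161), (339, 166), (340, 168), (341, 172), (342, 166), (343, 157), (344, 144)]
row170 [(295, 141), (296, 148), (297, 146), (298, 147), (299, 145), (300, 145), (301, 144), (302, 144), (303, 145), (304, 145), (305, 145), (306, 142), (307, 131), (308, 125), (309, 142), (310, 146), (311, 144), (312, 144), (313, 143), (314, 144), (315, 144), (316, 144), (317, 147), (318, 147), (319, 141), (320, 127), (321, 126), (322, 142), (323, 147), (324, 147), (325, 147), (326, 145), (327, 146), (328, 143), (329, 131), (330, 105), (331, 92), (332, 100), (333, 102), (334, 102)]
```

```bash
python3 -m handwheel '[[-15,-4,0,0],[-20,0,0,0],[-20,0,0,0],[-11,0,0,0],[0,0,0,0]]' >/dev/null
python3 -m handwheel '[[0,0,0,0],[0,0,0,0]]' |sed -n '2p;4,5p'
cat > key.py <<'E'
from h import *
import sys
np.set_printoptions(precision=1,suppress=True,linewidth=160)
c0=np.array([.512,.323]);a=np.radians(174);ey=np.array([np.cos(a),np.sin(a)]);ex=np.array([ey[1],-ey[0]])
p,Rm,o=pose();s=shot("wrist",sys.argv[1]);z=float(sys.argv[2])
m=(s["img"].max(2)<60).astype("u1");u0,v0=proj(s,[p[0],p[1],z]).astype(int)
N,lab,st,c=cv2.connectedComponentsWithStats(m[:224])
print("TCP carrier",np.array([(p[:2]-c0)@ex,(p[:2]-c0)@ey])*1000,"proj",u0,v0)
for i in range(1,N):
    if st[i,4]>200:
        (cx,cy),wh,an=cv2.minAreaRect(np.argwhere(lab==i)[:,::-1].astype(np.float32));d=onz(s,cx,cy,z)-p
        print(st[i],round(cx,1),round(cy,1),np.round(wh,1),round(an,1),"rel TCP carrier x,y",np.array([d[:2]@ex,d[:2]@ey])*1000)
E
python3 key.py w32 .185
```

```text
ee_pos: [0.4394, 0.254, 0.303]
ft_force: [0.1, 0.3, 0.3]
gripper_width: 0.0399
TCP carrier [-76.2  65. ] proj 319 201
[  41   49  114   88 5199] 95.5 92.0 [117.3  50.9] 22.0 rel TCP carrier x,y [182.9 -92.5]
[ 139  167   26   57 1100] 151.5 195.3 [57.4 20.8] 84.8 rel TCP carrier x,y [148.1  -5.9]
[313 167  16  57 772] 320.5 195.0 [15. 56.] 0.0 rel TCP carrier x,y [-1. -6.]
[456 191  30  21 268] 470.5 200.7 [31.1  8.9] 33.7 rel TCP carrier x,y [-133.9   -0.6]
[344 198  69  26 998] 377.8 210.6 [20.6 67.9] 84.1 rel TCP carrier x,y [-52.2   8.3]
```

Run:
```python
from h import *
im=cv2.imread("pics/w32.png");m=im.max(2)
print([(r,int(m[r,317:324].mean())) for r in range(160,250,2)])
print([(c,int(m[185:195,c].mean())) for c in range(306,336)])
```

```text
[(160, 155), (162, 155), (164, 156), (166, 107), (168, 19), (170, 34), (172, 43), (174, 46), (176, 48), (178, 46), (180, 45), (182, 45), (184, 46), (186, 44), (188, 43), (190, 46), (192, 44), (194, 44), (196, 44), (198, 45), (200, 43), (202, 44), (204, 44), (206, 43), (208, 43), (210, 42), (212, 43), (214, 43), (216, 44), (218, 45), (220, 42), (222, 44), (224, 45), (226, 44), (228, 42), (230, 36), (232, 144), (234, 152), (236, 152), (238, 152), (240, 151), (242, 151), (244, 151), (246, 150), (248, 152)]
[(306, 200), (307, 207), (308, 206), (309, 205), (310, 204), (311, 197), (312, 167), (313, 91), (314, 37), (315, 34), (316, 41), (317, 43), (318, 48), (319, 47), (320, 45), (321, 43), (322, 42), (323, 42), (324, 36), (325, 29), (326, 26), (327, 52), (328, 111), (329, 154), (330, 164), (331, 170), (332, 173), (333, 172), (334, 159), (335, 133)]
```

Measured key-to-slot vector (carrier x, y) = (+1, -64.6) mm. Grip the -x key.

```bash
python3 -m handwheel '[[1.6,0.6,20,0],[0,0,30,0],[0,0,30,0],[0,0,25,0],[0,0,12,0]]' -0.13 25 |sed -n '2p;4,5p'
python3 -m handwheel '[[0,0,6,0],[0,0,0,0],[0,0,0,0],[0,0,0,0]]' |sed -n '2p;4,5p'
python3 -c "
from h import *
c0=np.array([.512,.323]);a=np.radians(174);ey=np.array([np.cos(a),np.sin(a)]);ex=np.array([ey[1],-ey[0]])
delta([*(c0-.0768*ex+.0634*ey),.179],84)"
```

```text
ee_pos: [0.4386, 0.2525, 0.1813]
ft_force: [-0.4, -0.4, -0.6]
gripper_width: 0.04
ee_pos: [0.4412, 0.2537, 0.181]
ft_force: [0.1, -0.2, 0.2]
gripper_width: 0.0398
pos [0.4412 0.2537 0.181 ] yaw -96.1 delta [-0.2  0.4  2. ] turn -0.1 q6 1.96 t 63.6
```

```bash
python3 -m handwheel '[[0,0.4,2,0],[0,0,0,0],[0,0,0,0],[0,0,0,0],[0,0,0,0]]' -0.85 25 |sed -n '2p;4,6p'
python3 -m handwheel '[[0,0,0,0],[0,0,0,0],[0,0,0,0],[0,0,0,0],[0,0,0,0]]' |sed -n '2p;4,6p'
python3 -m handwheel '[[0,0,0,0],[0,0,-5,0],[0,0,-10,0],[0,0,-15,0],[0,0,-15,0]]' |sed -n '2p;4,6p'
python3 -m handwheel '[[0,0,-15,0],[0,0,-5,0],[0,0,0,0],[0,0,0,0]]' |sed -n '2p;4,6p'
python3 -c "
from h import *
c0=np.array([.512,.323]);a=np.radians(174);ey=np.array([np.cos(a),np.sin(a)]);ex=np.array([ey[1],-ey[0]])
p,R,o=pose();print(p,'carrier',((p[:2]-c0)@ex*1000).round(1),((p[:2]-c0)@ey*1000).round(1))
delta([*(c0-.0758*ex-.0012*ey),.187],84)"
```

```text
ee_pos: [0.44, 0.253, 0.1774]
ft_force: [-0.4, -0.2, 1.1]
gripper_width: 0.0137
gripper_force: 25.0
ee_pos: [0.44, 0.253, 0.1774]
ft_force: [-0.6, -0.4, 3.6]
gripper_width: 0.0141
gripper_force: 25.0
ee_pos: [0.4394, 0.2528, 0.2226]
ft_force: [-0.3, -0.3, -0.6]
gripper_width: 0.0135
gripper_force: 25.0
ee_pos: [0.4397, 0.2529, 0.2419]
ft_force: [0.1, -1.1, -0.3]
gripper_width: 0.0139
gripper_force: 25.0
[0.43969845 0.25289964 0.24189151] carrier -77.3 64.6
pos [0.4397 0.2529 0.2419] yaw -96.1 delta [65.8 -1.5 54.9] turn -0.1 q6 1.96 t 65.2
```

```bash
python3 -m handwheel '[[15,-1.1,0,0],[20,0,0,0],[18,0,0,0],[12,0,0,0],[0,0,0,0]]' |sed -n '2p;4p'
python3 -m handwheel '[[0,0,0,0],[0,0,0,0],[0,0,0,0]]' >/dev/null
cat > at.py <<'E'
from h import *
import sys
c0=np.array([.512,.323]);a=np.radians(174);ey=np.array([np.cos(a),np.sin(a)]);ex=np.array([ey[1],-ey[0]])
p,R,o=pose();x,y=float(sys.argv[1]),float(sys.argv[2]);yaw=float(sys.argv[4]) if len(sys.argv)>4 else 84
print('carrier now',((p[:2]-c0)@ex*1000).round(1),((p[:2]-c0)@ey*1000).round(1));delta([*(c0+x/1000*ex+y/1000*ey),float(sys.argv[3])],yaw)
E
python3 at.py -76.15 -.3 .187
```

```text
ee_pos: [0.5055, 0.2464, 0.2404]
ft_force: [0.6, 0.0, -0.5]
carrier now -76.1 0.5
pos [0.5036 0.2473 0.2416] yaw -96.0 delta [ 0.8  0.  54.6] turn -0.0 q6 1.92 t 65.9
```

```bash
python3 -m handwheel '[[0.8,0,8,0],[0,0,10,0],[0,0,6,0],[0,0,0,0],[0,0,0,0]]' |sed -n '2p;4p'
python3 at.py -76.15 -.3 .187
python3 -m handwheel '[[0,0,3,0],[0,0,3,0],[0,0,0,0]]' |sed -n '2p;4p'
python3 -m handwheel '[[0,0,3,0],[0,0,0,0],[0,0,0,0]]' |sed -n '2p;4p'
```

```text
ee_pos: [0.5047, 0.247, 0.2171]
ft_force: [0.3, -0.5, 0.3]
carrier now -76.4 -0.7
pos [0.5047 0.247  0.2171] yaw -96.0 delta [-0.3 -0.2 30.1] turn -0.0 q6 1.92 t 66.3
ee_pos: [0.5052, 0.247, 0.2116]
ft_force: [-0.4, -0.2, -1.3]
ee_pos: [0.5053, 0.247, 0.209]
ft_force: [0.5, -0.1, -0.3]
```

```bash
python3 -m handwheel '[[0,0,4,0],[0,0,4,0],[0,0,0,0]]' |sed -n '2p;4p'
python3 -m handwheel '[[0,0,4,0],[0,0,4,0],[0,0,0,0]]' |sed -n '2p;4p'
python3 -m handwheel '[[0,0,3,0],[0,0,2,0],[0,0,0,0]]' |sed -n '2p;4p'
```

```text
ee_pos: [0.5048, 0.2469, 0.1999]
ft_force: [0.1, 0.2, -1.0]
ee_pos: [0.5048, 0.2469, 0.1919]
ft_force: [-0.3, -0.4, -1.1]
ee_pos: [0.5051, 0.247, 0.1876]
ft_force: [-0.4, -0.7, -0.1]
```

```bash
python3 -m handwheel '[[0,0,1,0],[0,0,0,0],[0,0,0,0]]' |sed -n '2p;4p'
python3 -m handwheel '[[0,0,1,0],[0,0,0,0],[0,0,0,0]]' |sed -n '2p;4p'
python3 -m handwheel '[[0,0,1,0],[0,0,0,0],[0,0,0,0]]' |sed -n '2p;4p'
```

```text
ee_pos: [0.5054, 0.2471, 0.1872]
ft_force: [-1.0, -0.2, -0.4]
ee_pos: [0.5053, 0.2471, 0.1861]
ft_force: [-0.1, -0.3, -0.5]
ee_pos: [0.5056, 0.2471, 0.1855]
ft_force: [0.1, -0.7, 1.7]
```

Seated on the collar (0.1855). Quarter turn now.

```bash
python3 -m handwheel '[[0,0,0,-5],[0,0,0,-7],[0,0,0,-7],[0,0,0,-7],[0,0,0,-7]]' |sed -n '2p;4p'
python3 -m handwheel '[[0,0,0,-7],[0,0,0,-7],[0,0,0,-7],[0,0,0,-7],[0,0,0,-7]]' |sed -n '2p;4p'
python3 -m handwheel '[[0,0,0,-7],[0,0,0,-7],[0,0,0,-5],[0,0,0,-3],[0,0,0,0]]' |sed -n '2p;4,6p'
python3 at.py -76.15 -.3 .187 174
```

```text
ee_pos: [0.5057, 0.2472, 0.1854]
ft_force: [0.3, 0.5, 1.8]
ee_pos: [0.5056, 0.2473, 0.1854]
ft_force: [-0.3, 0.5, 1.7]
ee_pos: [0.5056, 0.2472, 0.1854]
ft_force: [-0.0, 1.1, 2.1]
gripper_width: 0.0138
gripper_force: 25.0
carrier now -76.0 -1.6
pos [0.5056 0.2472 0.1854] yaw -6.0 delta [-0.1 -1.3 -1.6] turn 0.0 q6 0.34 t 69.6
```

```bash
python3 -m handwheel '[[0,0,0,0],[0,0,0,0],[0,0,0,0],[0,0,0,0],[0,0,0,0]]' -0.13 |sed -n '2p;4,5p'
python3 -m handwheel '[[0,0,0,0],[0,0,-8,0],[0,0,-20,0],[0,0,-30,0],[0,0,-30,0]]' |sed -n '2p;4,5p'
python3 -m handwheel '[[0,0,-28,0],[0,0,0,7],[0,0,0,7],[0,0,0,7],[0,0,0,7]]' >/dev/null
python3 -m handwheel '[[0,0,0,7],[0,0,0,7],[0,0,0,7],[0,0,0,7],[0,0,0,7]]' >/dev/null
python3 -m handwheel '[[0,0,0,7],[0,0,0,7],[0,0,0,6],[0,0,0,0],[0,0,0,0]]' |sed -n 2p
python3 - <<'E'
from h import *
s=shot("wrist","w33");m=(s["img"].max(2)<60).astype("u1");p=pose()[0]
u,v=proj(s,[.5055,.247,.193]);print(u,v);m2=m.copy();m2[:, :int(u-60)]=0;m2[:,int(u+60):]=0;m2[260:]=0
N,l,st,c=cv2.connectedComponentsWithStats(m2)
for i in range(1,N):
    if st[i,4]>150: print(st[i],c[i],cv2.minAreaRect(np.argwhere(l==i)[:,::-1].astype(np.float32)))
E
python3 at.py 77 -1 .30
```

```text
ee_pos: [0.5053, 0.2471, 0.185]
ft_force: [-0.2, -0.2, 0.1]
gripper_width: 0.0399
ee_pos: [0.5047, 0.2469, 0.2739]
ft_force: [1.2, 0.3, 0.0]
gripper_width: 0.0397
ee_pos: [0.5054, 0.2471, 0.3016]
319.4509327857663 204.08944486563766
[ 286  190   67   23 1058] [319.4952741  201.08601134] ((319.2073059082031, 201.13414001464844), (66.25892639160156, 17.22732162475586), 6.34019136428833)
[333 221  42  39 860] [353.69418605 244.72674419] ((353.4999694824219, 240.0), (40.99999237060547, 37.99999237060547), -0.0)
[263 224  22  36 509] [275.70726916 245.22200393] ((273.5, 241.5), (35.0, 21.0), 90.0)
carrier now -76.1 -1.4
pos [0.5054 0.2471 0.3015] yaw -88.9 delta [  18.6 -152.     1.5] turn 7.1 q6 1.79 t 71.7
```

Key 1 is locked: the bar now lies across, within 1° of a quarter turn. On to slot 2 and key 2.

```bash
python3 -m handwheel '[[0,0,0,7.1],[0,-20,0,0],[0,-35,0,0],[0,-35,0,0],[0,-35,0,0]]' >/dev/null
python3 -m handwheel '[[0,-22,0,0],[0,-6,0,0],[0,0,0,0],[0,0,0,0],[0,0,0,0]]' |sed -n 2p
python3 at.py 77 0 .187
cat > slot.py <<'E'
from h import *
import sys
c0=np.array([.512,.323]);a=np.radians(174);ey=np.array([np.cos(a),np.sin(a)]);ex=np.array([ey[1],-ey[0]])
p,Rm,o=pose();s=shot("wrist",sys.argv[1]);g=cv2.cvtColor(s["img"],cv2.COLOR_BGR2GRAY).astype(int)
X=float(sys.argv[2]);u,v=proj(s,[*(c0+X/1000*ex),.150]);print("pred slot px",u.round(1),v.round(1),"TCP carrier",((p[:2]-c0)@ex*1000).round(1),((p[:2]-c0)@ey*1000).round(1))
u,v=int(u),int(v)
print("col",[(r,g[r,u-2:u+3].mean().astype(int).item()) for r in range(v-28,v+30)])
print("row",[(c,g[v-3:v+4,c].mean().astype(int).item()) for c in range(u-18,u+19)])
def car(u,v,z): d=onz(s,u,v,z)[:2]-c0; return (d@ex*1000).round(2),(d@ey*1000).round(2)
for vv in (v-20,v,v+20): print(vv,car(u,vv,.15))
for uu in (u-8,u,u+8): print(uu,car(uu,v,.15))
E
python3 slot.py w34 77
```

```text
ee_pos: [0.522, 0.3979, 0.3013]
carrier now 75.5 -2.1
pos [0.522  0.3979 0.3013] yaw -96.2 delta [ -2.1  -1.5 114.3] turn -0.2 q6 2.15 t 72.5
pred slot px 317.6 195.4 TCP carrier 75.5 -2.1
col [(167, 152), (168, 153), (169, 151), (170, 151), (171, 152), (172, 152), (173, 147), (174, 136), (175, 138), (176, 139), (177, 139), (178, 139), (179, 138), (180, 139), (181, 139), (182, 139), (183, 140), (184, 139), (185, 139), (186, 139), (187, 139), (188, 139), (189, 140), (190, 139), (191, 139), (192, 139), (193, 140), (194, 139), (195, 138), (196, 140), (197, 140), (198, 139), (199, 139), (200, 138), (201, 140), (202, 139), (203, 139), (204, 138), (205, 139), (206, 139), (207, 140), (208, 140), (209, 134), (210, 103), (211, 85), (212, 114), (213, 133), (214, 134), (215, 131), (216, 132), (217, 132), (218, 131), (219, 131), (220, 131), (221, 131), (222, 123), (223, 130), (224, 132)]
row [(299, 138), (300, 135), (301, 135), (302, 139), (303, 137), (304, 135), (305, 133), (306, 133), (307, 133), (308, 130), (309, 120), (310, 100), (311, 110), (312, 135), (313, 141), (314, 139), (315, 139), (316, 139), (317, 140), (318, 139), (319, 140), (320, 140), (321, 138), (322, 133), (323, 134), (324, 148), (325, 151), (326, 150), (327, 151), (328, 151), (329, 151), (330, 152), (331, 152), (332, 151), (333, 150), (334, 152), (335, 151)]
175 (np.float64(77.53), np.float64(-20.45))
195 (np.float64(77.61), np.float64(-0.42))
215 (np.float64(77.7), np.float64(20.25))
309 (np.float64(85.55), np.float64(-0.44))
317 (np.float64(77.61), np.float64(-0.42))
325 (np.float64(69.67), np.float64(-0.39))
```

```bash
python3 -m handwheel '[[-15,-1.5,0,0],[-20,0,0,0],[-20,0,0,0],[-11,0,0,0],[0,0,0,0]]' >/dev/null
python3 -m handwheel '[[0,0,0,0],[0,0,0,0]]' |sed -n '2p'
python3 - <<'E'
from h import *
c0=np.array([.512,.323]);a=np.radians(174);ey=np.array([np.cos(a),np.sin(a)]);ex=np.array([ey[1],-ey[0]])
p,Rm,o=pose();s=shot("wrist","w35");m=s["img"].max(2)
print("TCP carrier",((p[:2]-c0)@ex*1000).round(1),((p[:2]-c0)@ey*1000).round(1),p[2]);u,v=proj(s,[*p[:2],.185]);print(u,v)
r=[q for q in range(140,270) if m[q,int(u)-2:int(u)+3].mean()<90];c=[q for q in range(int(u)-25,int(u)+26) if m[185:195,q].mean()<90]
print(r[0],r[-1],len(r),c[0],c[-1],len(c))
cu,cv=(c[0]+c[-1])/2,(r[0]+r[-1])/2+.9
d=onz(s,cu,cv,.185)[:2]-p[:2];print("key rel TCP carrier",(d@ex*1000).round(1),(d@ey*1000).round(1))
E
python3 at.py 77 64 .179
```

```text
ee_pos: [0.4572, 0.4073, 0.3013]
TCP carrier 78.1 63.3 0.3012768742801886
319.35169770595365 201.90833062054145
168 232 65 314 341 17
key rel TCP carrier -7.2 -0.9
carrier now 78.1 63.3
pos [0.4572 0.4073 0.3011] yaw -96.2 delta [ -0.8   1.1 122.1] turn -0.2 q6 2.21 t 73.2
```

```bash
python3 -m handwheel '[[0.9,1.9,20,-0.2],[0,0,30,0],[0,0,30,0],[0,0,25,0],[0,0,12,0]]' -0.13 25 |sed -n '2p;4,5p'
python3 -m handwheel '[[0,0,5,0],[0,0,0,0],[0,0,0,0],[0,0,0,0]]' |sed -n '2p;4,5p'
python3 at.py 76.2 62.4 .179
```

```text
ee_pos: [0.456, 0.4043, 0.1797]
ft_force: [0.1, -0.2, -0.3]
gripper_width: 0.0397
ee_pos: [0.4583, 0.4064, 0.1814]
ft_force: [-0.2, 0.1, -0.2]
gripper_width: 0.0399
carrier now 77.4 62.1
pos [0.4583 0.4064 0.1814] yaw -96.0 delta [-0.3  1.2  2.4] turn 0.0 q6 2.2 t 74.0
```

```bash
python3 -m handwheel '[[-0.3,1,2.5,0],[0,0,0,0],[0,0,0,0],[0,0,0,0],[0,0,0,0]]' -0.85 25 |sed -n '2p;4,6p'
python3 -m handwheel '[[0,0,0,0],[0,0,0,0],[0,0,0,0],[0,0,0,0],[0,0,0,0]]' |sed -n '2p;4,6p'
python3 at.py 77.9 -2 .187
python3 -m handwheel '[[0,0,0,0],[0,0,-5,0],[0,0,-10,0],[0,0,-15,0],[0,0,-15,0]]' |sed -n '2p;4,6p'
python3 -m handwheel '[[0,0,-15,0],[0,0,-5,0],[0,0,0,0],[0,0,0,0]]' |sed -n '2p;4,6p'
python3 at.py 77.9 -2 .187
```

```text
ee_pos: [0.4567, 0.4049, 0.177]
ft_force: [-0.4, -0.1, 1.1]
gripper_width: 0.0139
gripper_force: 25.0
ee_pos: [0.4567, 0.4049, 0.1769]
ft_force: [-0.1, 0.3, 2.4]
gripper_width: 0.0138
gripper_force: 25.0
carrier now 75.7 63.5
pos [0.4567 0.4049 0.1769] yaw -96.0 delta [ 65.5  -2.1 -10.1] turn 0.0 q6 2.2 t 74.8
ee_pos: [0.4563, 0.4046, 0.2221]
ft_force: [0.2, -0.0, -0.5]
gripper_width: 0.0138
gripper_force: 25.0
ee_pos: [0.4565, 0.4047, 0.2414]
ft_force: [0.1, -0.1, -1.2]
gripper_width: 0.0137
gripper_force: 25.0
carrier now 75.5 63.7
pos [0.4565 0.4047 0.2414] yaw -95.9 delta [65.7 -2.3 54.4] turn 0.1 q6 2.2 t 75.5
```

```bash
python3 -m handwheel '[[15,-1.4,0,0],[20,-1,0,0],[18,0,0,0],[12,0,0,0],[0,0,0,0]]' |sed -n '2p;4p'
python3 -m handwheel '[[0,0,8,0],[0,0,10,0],[0,0,5,0],[0,0,0,0],[0,0,0,0]]' |sed -n '2p;4p'
python3 -m handwheel '[[0,0,0,0],[0,0,0,0]]' |sed -n '2p;4p'
python3 at.py 77.9 -1.4 .187
```

```text
ee_pos: [0.5228, 0.3993, 0.2396]
ft_force: [-0.2, 0.7, -0.8]
ee_pos: [0.5204, 0.4005, 0.2176]
ft_force: [0.0, 0.3, -0.0]
ee_pos: [0.5215, 0.4007, 0.2192]
ft_force: [0.2, 0.2, -0.4]
carrier now 78.3 -1.4
pos [0.5215 0.4007 0.2192] yaw -95.9 delta [ 0.   0.4 32.2] turn 0.1 q6 2.15 t 76.5
```

```bash
python3 -m handwheel '[[0,0.3,4,0],[0,0,4,0],[0,0,0,0]]' |sed -n '2p;4p'
python3 -m handwheel '[[0,0,2,0],[0,0,2,0],[0,0,0,0]]' |sed -n '2p;4p'
python3 -m handwheel '[[0,0,2,0],[0,0,2,0],[0,0,0,0]]' |sed -n '2p;4p'
python3 at.py 77.9 -1.4 .187
```

```text
ee_pos: [0.521, 0.3999, 0.2094]
ft_force: [-1.1, -0.1, -1.1]
ee_pos: [0.5213, 0.4, 0.206]
ft_force: [0.3, 0.6, -0.0]
ee_pos: [0.5213, 0.4, 0.202]
ft_force: [0.6, -0.6, -0.5]
carrier now 77.6 -1.2
pos [0.5213 0.4    0.202 ] yaw -96.0 delta [ 0.2 -0.3 15. ] turn 0.0 q6 2.15 t 77.3
```

It went in freely. Lower to the collar, then turn.

```bash
python3 -m handwheel '[[0,0,4,0],[0,0,4,0],[0,0,0,0]]' |sed -n '2p;4p'
python3 -m handwheel '[[0,0,3,0],[0,0,3,0],[0,0,0,0]]' |sed -n '2p;4p'
python3 -m handwheel '[[0,0,1,0],[0,0,1,0],[0,0,0,0]]' |sed -n '2p;4p'
python3 -m handwheel '[[0,0,1,0],[0,0,0,0],[0,0,0,0]]' |sed -n '2p;4p'
```

```text
ee_pos: [0.5209, 0.3999, 0.1933]
ft_force: [-0.1, 0.1, -1.5]
ee_pos: [0.5211, 0.4, 0.1877]
ft_force: [0.2, -0.2, -0.2]
ee_pos: [0.5214, 0.4001, 0.1865]
ft_force: [-0.3, -0.1, -1.4]
ee_pos: [0.5215, 0.4002, 0.1856]
ft_force: [-0.9, -0.9, -0.3]
```

```bash
python3 -m handwheel '[[0,0,1,0],[0,0,0,0],[0,0,0,0]]' |sed -n '2p;4p'
python3 -m handwheel '[[0,0,0,-5],[0,0,0,-7],[0,0,0,-7],[0,0,0,-7],[0,0,0,-7]]' |sed -n '2p;4p'
python3 -m handwheel '[[0,0,0,-7],[0,0,0,-7],[0,0,0,-7],[0,0,0,-7],[0,0,0,-7]]' |sed -n '2p;4p'
python3 -m handwheel '[[0,0,0,-7],[0,0,0,-7],[0,0,0,-5],[0,0,0,-3],[0,0,0,0]]' |sed -n '2p;4,6p'
python3 at.py 77.9 -1.4 .187 174
```

```text
ee_pos: [0.5217, 0.4003, 0.1849]
ft_force: [-0.2, 1.4, 0.9]
ee_pos: [0.5216, 0.4002, 0.1849]
ft_force: [-1.5, 0.5, 1.0]
ee_pos: [0.5216, 0.4001, 0.1849]
ft_force: [-0.3, -0.6, 1.1]
ee_pos: [0.5217, 0.4002, 0.1849]
ft_force: [0.1, -1.1, 0.5]
gripper_width: 0.0138
gripper_force: 25.0
carrier now 77.8 -1.6
pos [0.5217 0.4002 0.1849] yaw -5.9 delta [ 0.1 -0.2 -2.1] turn 0.1 q6 0.57 t 79.8
```

```bash
python3 -m handwheel '[[0,0,0,0],[0,0,0,0],[0,0,0,0],[0,0,0,0],[0,0,0,0]]' -0.13 |sed -n '2p;4,5p'
python3 -m handwheel '[[0,0,0,0],[0,0,-8,0],[0,0,-20,0],[0,0,-30,0],[0,0,-30,0]]' |sed -n '2p;4,5p'
python3 -m handwheel '[[0,0,-35,0],[-20,0,-35,0],[-30,0,-35,0],[-30,0,-10,0],[-20,0,0,0]]' >/dev/null
python3 -m handwheel '[[-20,0,0,0],[-20,0,0,0],[0,0,0,0],[0,0,0,0],[0,0,0,0]]' |sed -n '2p;4,5p'
cat > fin.py <<'E'
from h import *
np.set_printoptions(precision=1,suppress=True)
c0=np.array([.512,.323]);a=np.radians(174);ey=np.array([np.cos(a),np.sin(a)]);ex=np.array([ey[1],-ey[0]])
p,Rm,o=pose();s=shot("wrist","w40");print(p.round(3))
car=lambda u,v,z:np.array([(onz(s,u,v,z)[:2]-c0)@ex,(onz(s,u,v,z)[:2]-c0)@ey])*1000
N,l,st,c=cv2.connectedComponentsWithStats((s["img"].max(2)<60).astype("u1"))
for i in range(1,N):
    q=car(*c[i],.193)
    if st[i,4]>150 and abs(q).max()<130:
        b=cv2.boxPoints(cv2.minAreaRect(np.argwhere(l==i)[:,::-1].astype(np.float32)));e=[car(*x,.193) for x in b];d=max((e[1]-e[0],e[2]-e[1]),key=np.linalg.norm)
        print("key?",st[i],q,"dir vs carrier y",np.degrees(np.arctan2(d[0],d[1])).round(1),"len",np.linalg.norm(d))
L=cv2.createLineSegmentDetector().detect(cv2.cvtColor(s["img"],cv2.COLOR_BGR2GRAY))[0].reshape(-1,4)
for x in L:
    q=np.array([car(x[0],x[1],.15),car(x[2],x[3],.15)]);d=q[1]-q[0]
    if np.hypot(*d)>60 and abs(q).max()<135: print(q[0],q[1])
E
python3 fin.py
```

```text
ee_pos: [0.5214, 0.4001, 0.1845]
ft_force: [0.3, -0.2, -0.2]
gripper_width: 0.0399
ee_pos: [0.5209, 0.3999, 0.2732]
ft_force: [0.5, -1.0, 0.6]
gripper_width: 0.0402
ee_pos: [0.5072, 0.2643, 0.3846]
ft_force: [-0.9, 0.2, 0.6]
gripper_width: 0.0398
[0.5 0.3 0.4]
key? [ 308    0   54   88 2045] [101.  -11.8] dir vs carrier y 113.9 len 90.02725878340702
key? [ 169  172   87   69 1353] [-70.8 104.4] dir vs carrier y -140.4 len 110.08542973709265
key? [313 174  11  51 534] [-74.1  -1.8] dir vs carrier y -90.3 len 58.11571967029262
[47.   6.1] [116.2   5.7]
[-54.6 123.3] [-53.6   7.6]
[ 45.  -13.5] [  44.6 -112. ]
[ -8.7 -38.2] [-8.3 36.3]
[-54.7 -14.3] [ -54.4 -122.2]
[ 45.8 109.9] [45.7 10.1]
[-46.5 110.3] [-46.6  -9.6]
[-4.4 54.4] [ -4.3 -29. ]
[  40.1 -108.3] [ -39.7 -107.8]
[ -41.1 -104.6] [  38.7 -105.1]
[-30.6 123.3] [ 56.6 122.9]
[-131.5  101.2] [-68.1 107.8]
```

Both keys lie across at -90° and the lid edges are square and at rim height. The robot is clear, so I hand in.

```bash
python3 -c "
from station import job_done
print(job_done())"
```

```text
the job is handed in; nothing more can be done
None
```

I handed the job in at about 81 s on the robot's clock: the brown bottle is in the well, the red and yellow pots stand on the cold packs, and the lid is seated with both T-keys turned to lock. The bottle's first lowering caught on the partition and tipped it, so I stood it up and did it again. The red pot ended against the bay's -x wall, upright, and the last checks were by measurement because I had used all 14 picture views.

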